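Stir the polishing balls once round under the bench lamp

TASK

Take the stirring rod out of its slanted stand and lower its ball end onto the floor of the sprung polishing bowl in the empty stretch of the channel, pressing lightly so that the bowl gives a few millimetres but never reaches its stop. Keeping that light pressure, stir clockwise (seen from above) so that the orange ball is carried once right round the hub and back to the yellow mark, then put the rod back fully home in its stand and let go. Touch the balls and the bowl only with the rod, keep all the balls in the bowl, do not bump the lamp, and leave the other things on the bench where they are.

Things in the scene. Friction and masses are not known exactly. Their poses are not given: they have to be found in the camera images.
- lamp: white LED bar lamp, fixed. Origin on the bench, within 14 mm of the polisher's centre. Post (16 mm thick, 90 mm foot disc) at x = 155 mm. Its bar hangs over the far half of the bowl, x = -3 to 47 mm, y = -100 to 100 mm, height 257 to 290 mm: a rod on the bowl's far side must lean back 30 to 40 degrees, top towards the lamp's -x
- polisher: vibratory polisher, fixed: round blue foot 160 mm across; origin on the bench under its centre; it carries the grey bowl, turned to any yaw
- bowl_center (a point): centre of the grey bowl's flat floor, 92 mm above the bench unpressed. z up, +x to the bowl's yellow mark. The floor is a ring channel, middle at radius 47 mm, between a hub cone (radius 33 mm at the floor, 27 mm at 20 mm up, with a brass workpiece up to 28 mm) and the wall (inner radius 63 to 65 mm, 4 mm thick, rim 21 mm above the floor)
- bowl_mark (a point): on the bowl floor in the channel (radius 47 mm) at the yellow mark: a 16 mm wide yellow stripe up the inside of the wall with a tab standing out over the rim, and a yellow line on the hub's top pointing to it
- bowl (a joint): how far the sprung bowl is pressed down, m: 0 at rest, stop at 0.010. It starts to give at about 1.5 N and takes about 0.5 N more per mm (6.5 N at the stop)
- rod: stirring rod, 227 mm long, 65 to 105 g. Origin at the tip, z towards the handle: black ball end 18 mm across (centre z = 9 mm), steel shaft 10 mm thick, black ball stop 32 mm across (centre z = 125 mm), green square handle 18 x 18 mm, faces across x and y, z = 137 to 227 mm. It starts in the stand's sleeve, leaning 30 degrees
- rod_grip (a point): on the rod's axis in the middle of the handle, z = 185 mm from the tip: a good place to grip, fingers closing along the rod's y (level at the start), the hand in line with the rod. z = 160 to 185 mm all works; grip hard (60 N) so that it does not turn in the fingers
- stand: slanted rod stand, fixed: dark steel plate 170 x 100 x 12 mm with two cheeks and a steel sleeve; origin on the bench under the centre of the sleeve's mouth; the sleeve's top leans towards its -x
- sleeve: steel tube of the stand, slanted 30 degrees from vertical; origin at the centre of its mouth, 170 mm above the bench; z out of the mouth along the tube. Bore 24 mm, flaring to about 38 mm over the last 14 mm; 115 mm long, open both ends. Fully home, the rod hangs in the flare by its ball stop, the rod's tip at about z = -127 mm
- orange: orange polishing ball, 20 mm across, 12 g; origin at its centre. It starts within about 12 degrees of the yellow mark, some 110 degrees of empty channel on its anticlockwise side. The balls are slippery; pushed, it runs along the outer wall (radius 53 mm): follow close behind at radius 47 to 51 mm. If balls wedge (over 9 N), step back and push again
- ball1: white polishing ball, 20 mm across, 12 g; origin at its centre; lies in the bowl's channel
- ball2: white polishing ball, 20 mm across, 12 g; origin at its centre; lies in the bowl's channel
- ball3: white polishing ball, 20 mm across, 12 g; origin at its centre; lies in the bowl's channel
- ball4: white polishing ball, 20 mm across, 12 g; origin at its centre; lies in the bowl's channel
- ball5: white polishing ball, 20 mm across, 12 g; origin at its centre; lies in the bowl's channel
- tape: roll of white tape lying flat, 72 mm across, 20 mm high; bystander
- spool: spool of solder standing flat, 52 mm across, 38 mm high; bystander
- screwdriver: red-handled screwdriver lying flat; origin near its middle; bystander
- cutters: green side cutters lying flat, about 145 mm long, 16 mm high; bystander
- multimeter: red multimeter lying on its back, 150 x 80 x 42 mm; bystander
- mug: white mug, 80 mm across, 92 mm high, with a handle; bystander
There are look-alikes about, which are no part of the job. Leave any pink look-alike of the stand alone.

How it is judged:
By the outcome, as a careful person would: the job done as asked, in the order asked, and still so for the second after the job is handed in, with the robot touching nothing.
It also fails if it takes over 72 s, if anything falls off the work surface, if the arm or the gripper's body presses on something with over 40 N, if the wrist force passes 120 N, or if a joint passes its speed limit or range.

ROBOT

A 6-joint arm with a two-finger parallel gripper is mounted at the origin on the work surface. World frame = base frame: x ahead of the robot, y to its left, z up, the work surface at z = 0. Lengths are in m, angles in degrees, forces in N, time in s.
With the tool pointing down it reaches from about 0.25 to 0.725 m from the base axis. Payload 9.7 kg.
Tool frame: the origin (TCP) lies on the centre line of the jaws, within the pads' length; the fingertips stand tip_extent ahead of it and the grasp point (between the pads) lies 3 mm ahead of it (tip_extent is the distance from the TCP to the fingertips, in m); z points along the fingers, y is the line along which they close (so a half turn about z gives the same grasp; the last joint's range is limited). The gripper opens to 85 mm and grips with 20 to 120 N. Pads are 22 mm wide; open, the fingers measure 114 mm over their backs; the gripper's body (76 mm by 85 mm) begins 54 mm behind the grasp point. The pads swing forward as they close: fully open they stand 13 mm farther back than shut.
Start: joints at [-74.771, 4.979, 10.078, 95.1, 0, 90], TCP at [0.144, -0.531, 0.253] pointing down, gripper open.
Joint ranges: [-179.16, 179.16], [-48.56, 103.87], [-65.8, 70.77], [-126.05, 130.52], [-82.76, 87.17], [-180, 180]. Speed limits (degrees/s): [127.2, 127.2, 147.25, 180, 180, 180].

INTERFACE

Orientations are given as [roll, pitch, yaw] about the fixed x, y, z axes, in that order (R = Rz(yaw) Ry(pitch) Rx(roll)).
In Python, from workcell import * gives the robot as it stands.
- The arm moves only by the tool servo_tool, never from a script. Its argument "rows" is a list of rows, each an object with "offset": the shift along the tool's x, y, z as a fraction of full scale, a list of three; "yaw": the turn about the tool's z as a fraction of full scale; "claw": the closure, from 0 (fully open) to 1 (shut). A call has 1 to 12 rows; each row is the pose to reach, as a shift and turn from the pose commanded when the call began, along the tool's axes at that moment, turning the shorter way round; what a row does not reach only later rows make up. Full scale, the value 1, is 0.1 m for a shift and pi rad for a turn. A row lasts 1/8 s, in which the tool goes at most 62.5 mm and 10.7 degrees, less where a joint would pass 70% of its speed; a pose out of reach is approached as far as the arm can. A call with a number of a shift or a turn outside -1 to 1 is refused whole. A call with a gripper value outside its range is refused whole. The fingers move at their own pace and stop on an object; "squeeze" is the grip in N (left out, the last holds). Time passes only in rows, so rows that repeat a pose let the fingers close. It gives the time, the measured TCP pose, the force, the opening and the grip force at its end, in the units of the state.
- get_obs(): the state, without advancing time (a new reading comes with each control period).
- camera(name): name is "side" or "top" or "wrist"; returns (picture, depth): 384x512x3 uint8, red, green, blue; 384x512 float32, m along the optical axis (not along the pixel's ray), 0 where there is no reading.
- camera_info(name): a dict with "fx", "fy", "cx", "cy" (pixels), "cam_to_world" (4x4, takes a point from camera to world coordinates); the wrist camera has in their place "hand_eye" (4x4, takes a point from camera to tool coordinates, whose origin is the TCP and whose axes are the flange's). Camera axes: x right, y up, looking along -z (the intrinsics and any distortion apply to the point x, -y, -z); pixel columns grow to the right and rows downward; lengths in m; the calibration is good to about 2 mm. A picture is of the moment at which its call begins: read the wrist's pose just before it. camera_info takes no time and is no camera call.
- job_done(): hands the job in; it is judged then, once.
The state is a dict: "time": time; "q": joint angles; "qd": joint speeds; "joint_efforts": joint torques, N m; "ee_pos": TCP position; "tcp_rot": TCP orientation; "wrist_force": force on the tool from outside, world axes, zero at the start; "torque": the same for the moment, N m; "opening": finger opening in m; "grasp_force": force on a finger pad.
Only numpy, scipy, OpenCV 4.12 (cv2) and the standard library are available. Lean on these libraries where they do the work, as an engineer would, in place of code of your own. Each camera call takes 0.05 s, during which the arm holds its last target. There are 200 camera calls.

## Working session

There is one attempt and no reset: what is moved stays moved. The work goes in short steps, Python scripts to look and compute and a tool call to move; the robot and the scene stay as the last step left them, time stands still between calls to the robot, and variables do not carry over. Pictures are saved under pics/ and viewed, at most 10 in all, crops included, and the job is handed in when it is done.

Besides the shell and the picture viewer there is one more tool, called as name(argument=value, ...) on one line, values as JSON. servo_tool: Moves the arm, as the interface text tells. Its arguments: {"type":"object","properties":{"rows":{"type":"array"},"squeeze":{"type":"number"}},"required":["rows"]}

```bash
ls; mkdir -p pics
python3 - <<'E'
from workcell import *
import cv2,numpy as np
print(get_obs())
for n in("top","side"):
    p,d=camera(n); np.savez(f"{n}0.npz",p=p,d=d); cv2.imwrite(f"pics/{n}0.png",p[:,:,::-1])
    i=camera_info(n); print(n,{k:(np.round(v,4).tolist() if hasattr(v,'shape') else v) for k,v in i.items()}, (d>0).mean())
i=camera_info("wrist"); print(i)
E
```

```text
pics
{'time': 0.0, 'q': array([-7.47724016e+01,  5.01058391e+00,  1.00349532e+01,  9.50975707e+01,
       -1.59664645e-03,  9.00021434e+01]), 'qd': array([-0.04583976, -0.05073464, -0.01673577,  0.09898232, -0.06484486,
        0.09769355]), 'joint_efforts': array([ 4.55549916e-04, -5.20381272e+01,  4.64812231e+01,  1.61210366e-02,
       -4.60632168e-05,  6.51257608e-06]), 'ee_pos': array([ 0.14440428, -0.53051391,  0.25259246]), 'tcp_rot': array([-1.79926799e+02,  1.59938353e-03,  1.52254570e+01]), 'wrist_force': array([-0.44511173,  0.26736035, -0.81562745]), 'torque': array([-0.00070589, -0.00885109,  0.01298862]), 'grasp_force': 0.0, 'opening': 0.08537506561442793}
top {'fx': 350.5013407748794, 'fy': 350.5013407748794, 'cx': 253.53170794598222, 'cy': 190.60322682165534, 'cam_to_world': [[-0.0219, 0.9914, -0.1291, 0.4517], [-0.9996, -0.0237, -0.0124, 0.0074], [-0.0154, 0.1288, 0.9916, 1.1484], [0.0, 0.0, 0.0, 1.0]]} 0.9963124593098959
side {'fx': 459.38779048321214, 'fy': 459.38779048321214, 'cx': 248.58560330966435, 'cy': 186.71590088239782, 'cam_to_world': [[0.9884, 0.0924, -0.1207, 0.4371], [-0.152, 0.5993, -0.7859, -0.932], [-0.0003, 0.7951, 0.6064, 0.8695], [0.0, 0.0, 0.0, 1.0]]} 0.9961496988932291
{'fx': 339.931023910548, 'fy': 339.931023910548, 'cx': 259.4741206087056, 'cy': 195.90954705700776, 'hand_eye': array([[ 2.31475972e-05,  9.53538248e-01,  3.01271984e-01,
         7.59739933e-02],
       [ 9.99999922e-01, -1.41186321e-04,  3.70027640e-04,
        -5.57041403e-04],
       [ 3.95370991e-04,  3.01271952e-01, -9.53538177e-01,
        -1.19842938e-01],
       [ 0.00000000e+00,  0.00000000e+00,  0.00000000e+00,
         1.00000000e+00]])}
```

View pics/top0.png

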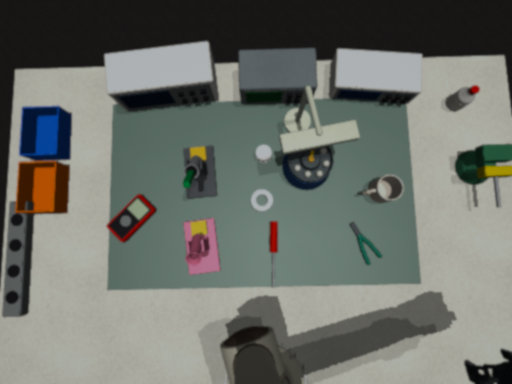

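View pics/side0.png

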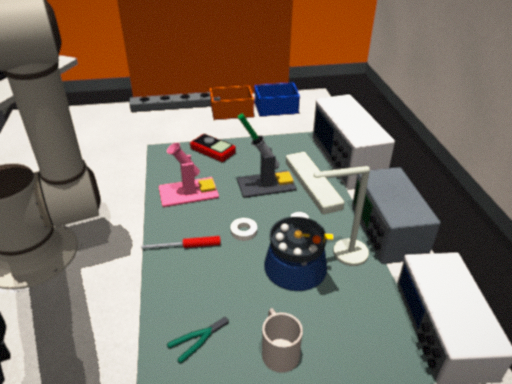

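The top view shows the following:
- The dark stand with the green rod handle is at (197,172).
- The pink look-alike stand is at (202,246).
- The polisher is at (308,163), under the lamp bar at (320,137), with the lamp foot at (297,120).

Things that could be taken for the rod or stand are the pink stand (202,246), the cutters (365,243), and the green tool on the right (485,165). By the description, my choice is the dark stand with the green square handle, at (190,180) in the top view and (250,130) in the side view.

```bash
cat > h.py <<'E'
import numpy as np,cv2
from workcell import *
from scipy.spatial.transform import Rotation as R
def T_of(n,obs=None):
    i=camera_info(n)
    if n!="wrist": return i,np.array(i["cam_to_world"])
    T=np.eye(4);T[:3,:3]=R.from_euler("xyz",obs["tcp_rot"],degrees=True).as_matrix();T[:3,3]=obs["ee_pos"]
    return i,T@np.array(i["hand_eye"])
def pts(n,d,obs=None):
    i,T=T_of(n,obs); v,u=np.mgrid[:d.shape[0],:d.shape[1]]
    c=np.stack([(u-i["cx"])/i["fx"]*d,-(v-i["cy"])/i["fy"]*d,-d],-1)
    return c@T[:3,:3].T+T[:3,3]
def ray(n,uv,obs=None):
    i,T=T_of(n,obs); uv=np.atleast_2d(uv).astype(float)
    c=np.c_[(uv[:,0]-i["cx"])/i["fx"],-(uv[:,1]-i["cy"])/i["fy"],-np.ones(len(uv))]
    return T[:3,3],c@T[:3,:3].T
def plane(n,uv,z,obs=None):
    o,r=ray(n,uv,obs); return o+r*((z-o[2])/r[:,2])[:,None]
def two(n1,uv1,o1,n2,uv2,o2):
    a,r=ray(n1,uv1,o1);b,s=ray(n2,uv2,o2);r=r[0];s=s[0]
    k=np.linalg.lstsq(np.c_[r,-s],b-a,rcond=None)[0]
    return (a+k[0]*r+b+k[1]*s)/2,np.linalg.norm(a+k[0]*r-b-k[1]*s)
def hsv(p): return cv2.cvtColor(p,cv2.COLOR_RGB2HSV)
def blobs(m,amin=8):
    n,l,s,c=cv2.connectedComponentsWithStats(m.astype(np.uint8)); 
    return [(c[k].round(1).tolist(),int(s[k,4])) for k in range(1,n) if s[k,4]>=amin]
E
python3 - <<'E'
from h import *
np.set_printoptions(precision=4,suppress=True)
im={}
for n,roi in(("top",(170,130,350,220)),("side",(225,105,345,290))):
    z=np.load(f"{n}0.npz");p,d=z["p"],z["d"];W=pts(n,d);H=hsv(p)
    r=np.zeros(d.shape,bool);r[roi[1]:roi[3],roi[0]:roi[2]]=1
    g=r&(H[...,0]>50)&(H[...,0]<85)&(H[...,1]>140)&(H[...,2]>40)
    print(n,"green",blobs(g)); q=W[g]; q=q[q[:,2]>.2]; print(len(q),q.mean(0),np.ptp(q,axis=0)); print(np.linalg.svd(q-q.mean(0))[2][0])
    ye=r&(H[...,0]>18)&(H[...,0]<32)&(H[...,1]>150)&(H[...,2]>90); print("yellow",blobs(ye,3))
    og=r&(H[...,0]>=5)&(H[...,0]<=17)&(H[...,1]>150)&(H[...,2]>90); print("orange",blobs(og,3))
    for c,a in blobs(ye,3)+blobs(og,3): print(c,W[int(c[1]),int(c[0])])
    im[n]=p[roi[1]:roi[3],roi[0]:roi[2]]
a=cv2.resize(im["top"],None,fx=4,fy=4,interpolation=2);cv2.imwrite("pics/t1.png",a[:,:,::-1])
b=cv2.resize(im["side"],None,fx=3,fy=3,interpolation=2);cv2.imwrite("pics/s1.png",b[:,:,::-1])
E
```

```text
top green [([188.0, 178.7], 115)]
105 [0.6022 0.1894 0.2487] [0.1795 0.194  0.9482]
[ 0.1864  0.1871 -0.9645]
yellow [([198.5, 152.2], 158), ([310.9, 158.1], 30)]
orange []
[198.5, 152.2] [0.7307 0.2015 0.0233]
[310.9, 158.1] [ 0.6804 -0.151   0.1172]
side green [([247.5, 126.1], 114)]
81 [0.5987 0.186  0.2344] [0.039  0.0174 0.0586]
[ 0.5005 -0.024  -0.8654]
yellow [([283.7, 177.6], 170), ([299.3, 233.7], 42), ([328.2, 236.2], 45)]
orange [([238.0, 110.5], 325), ([316.4, 239.0], 41)]
[283.7, 177.6] [0.7193 0.1976 0.0234]
[299.3, 233.7] [ 0.6776 -0.1565  0.1184]
[328.2, 236.2] [ 0.7448 -0.1722  0.1136]
[238.0, 110.5] [0.6362 0.6308 0.0373]
[316.4, 239.0] [ 0.7166 -0.1703  0.1061]
```

View pics/t1.png

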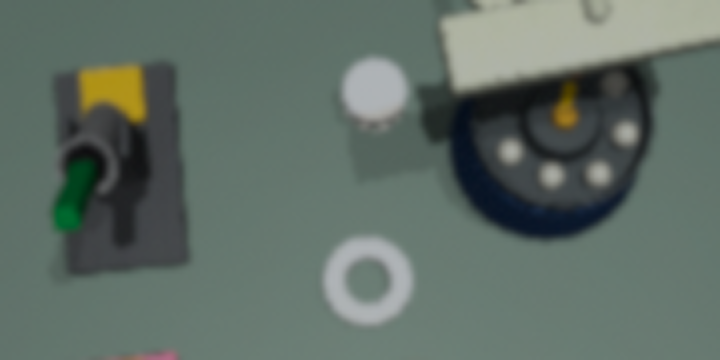

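View pics/s1.png

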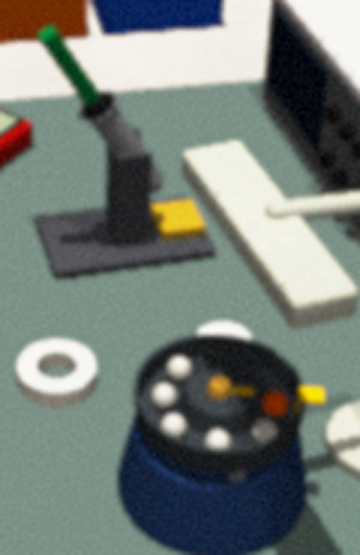

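The crops confirm the choice: a dark stand with a green handle leaning towards the robot. The orange ball is beside the yellow tab on the far side, at side (316,239), and the five whites run on from it. Next I measure the axis, lamp bar, plate and balls.

Run:
```python
from h import *
np.set_printoptions(precision=4,suppress=True)
ends={}
for n in("top","side"):
    z=np.load(f"{n}0.npz");p,d=z["p"],z["d"];W=pts(n,d);H=hsv(p)
    roi=(170,130,350,220) if n=="top" else (225,105,345,290)
    r=np.zeros(d.shape,bool);r[roi[1]:roi[3],roi[0]:roi[2]]=1
    g=r&(H[...,0]>50)&(H[...,0]<85)&(H[...,1]>140)&(H[...,2]>40)
    (c,(w,h),a)=rr=cv2.minAreaRect(np.argwhere(g)[:,::-1].astype(np.float32)); B=cv2.boxPoints(rr)
    e=sorted([(np.linalg.norm(B[i]-B[(i+1)%4]),((B[i]+B[(i+1)%4])/2)) for i in range(4)],key=lambda t:t[0])[:2]
    ends[n]=sorted([x[1] for x in e],key=lambda q:-q[1] if n=="top" else q[1]); print(n,w,h,ends[n])
    q=W[g]; q=q[(q[:,2]>.17)&(q[:,2]<.35)&(np.abs(q[:,0]-.6)<.1)]
    m=np.median(q,0);v=np.linalg.svd(q-q.mean(0))[2][0];print(len(q),q.mean(0),v*np.sign(v[2]),q.min(0),q.max(0))
    if n=="side":
        w=r&(H[...,1]<70)&(H[...,2]>110)&(np.mgrid[:384,:512][0]>225); print("white",[(c,a,W[int(c[1]),int(c[0])]) for c,a in blobs(w,12)])
        for c,a in blobs(w,12)+[([316.4,239.],41)]:
            P=plane("side",[c],.103)[0]; print(c,P,(P-[.678,-.1565,.103])[:2], np.degrees(np.arctan2(P[1]+.1565,P[0]-.678)))
        print("tab",plane("side",[[328.2,236.2]],.115))
    else:
        up=(W[...,2]>.23)&(W[...,2]<.32); rg=np.zeros_like(up);rg[100:175,255:375]=1
        l=up&rg&(H[...,1]<90); q=W[l]; rr=cv2.minAreaRect(q[:,:2].astype(np.float32)); print("lamp",rr,cv2.boxPoints(rr),np.percentile(q[:,2],[5,50,95]))
        pl=(W[...,2]>.006)&(W[...,2]<.02);pl[:, :180]=0;pl[:,220:]=0;pl[:140]=0;pl[205:]=0
        q=W[pl];rr=cv2.minAreaRect(q[:,:2].astype(np.float32));print("plate",rr,len(q)); print(cv2.boxPoints(rr))
for k in(0,1): print(two("top",ends["top"][k],None,"side",ends["side"][k],None))
```

```text
top 7.262040138244629 18.368688583374023 [array([185.0401, 187.0146], dtype=float32), array([191.3175, 169.7518], dtype=float32)]
114 [0.6065 0.1913 0.2359] [-0.5839 -0.0279  0.8114] [0.5814 0.1841 0.1847] [0.6397 0.2014 0.2607]
lamp ((0.7379251718521118, -0.14522212743759155), (0.12519700825214386, 0.20015215873718262), 10.221575736999512) [[ 0.6586 -0.0578]
 [ 0.6941 -0.2548]
 [ 0.8173 -0.2326]
 [ 0.7818 -0.0356]] [0.2751 0.2825 0.2863]
plate ((0.6671813130378723, 0.20011703670024872), (0.1308034211397171, 0.21545380353927612), 89.48867797851562) 972
[[0.5589 0.1357]
 [0.7743 0.1338]
 [0.7755 0.2646]
 [0.56   0.2665]]
side 29.374759674072266 4.985272407531738 [array([239.5794, 114.2677], dtype=float32), array([255.35, 139.05], dtype=float32)]
114 [0.6059 0.1863 0.2212] [-0.4881 -0.0041  0.8728] [0.58   0.1775 0.1749] [0.6336 0.1949 0.2588]
white [([246.5, 257.8], 2791, array([ 0.5579, -0.1008, -0.0012])), ([284.4, 227.7], 35, array([ 0.6503, -0.1171,  0.1059])), ([336.4, 254.3], 933, array([ 0.7869, -0.139 ,  0.0129])), ([279.1, 235.6], 56, array([ 0.6309, -0.1488,  0.1114])), ([282.3, 245.8], 58, array([ 0.6311, -0.1823,  0.1107])), ([297.1, 251.0], 54, array([ 0.661 , -0.2073,  0.1113]))]
[246.5, 257.8] [ 0.5442 -0.2029  0.103 ] [-0.1338 -0.0464] -160.87472139731025
[284.4, 227.7] [ 0.6515 -0.1166  0.103 ] [-0.0265  0.0399] 123.56982817871797
[336.4, 254.3] [ 0.7507 -0.2235  0.103 ] [ 0.0727 -0.067 ] -42.663626378241055
[279.1, 235.6] [ 0.6329 -0.1422  0.103 ] [-0.0451  0.0143] 162.44635993040282
[282.3, 245.8] [ 0.6332 -0.1774  0.103 ] [-0.0448 -0.0209] -154.93677775605207
[297.1, 251.0] [ 0.6637 -0.1994  0.103 ] [-0.0143 -0.0429] -108.49931267205852
[316.4, 239.0] [ 0.7187 -0.1674  0.103 ] [ 0.0407 -0.0109] -14.947152142369127
tab [[ 0.7445 -0.1744  0.115 ]]
(array([0.5832, 0.195 , 0.2557]), np.float64(0.0034210074717633005))
(array([0.6363, 0.195 , 0.1724]), np.float64(0.012559029326777929))
```

servo_tool(rows=[{"offset":[0.5,-0.2,-0.5],"yaw":0.0423,"claw":0},{"offset":[1,-0.45,-1],"yaw":0.0845,"claw":0},{"offset":[1,-0.45,-1],"yaw":0.0845,"claw":0}])

```text
time: 0.48
ee_pos: [0.2305, -0.46, 0.3556]
tcp_rot: [179.9, -0.1, 0.1]
wrist_force: [-0.1, -1.7, 0.1]
opening: 0.0853
grasp_force: 0.0
```

servo_tool(rows=[{"offset":[0.47,-0.38,-0.06],"yaw":0,"claw":0},{"offset":[0.93,-0.76,-0.12],"yaw":0,"claw":0}])

```text
time: 0.72
ee_pos: [0.3229, -0.3845, 0.3645]
tcp_rot: [-180.0, 0.0, 0.1]
wrist_force: [0.9, -0.7, -0.2]
opening: 0.0853
grasp_force: 0.0
```

servo_tool(rows=[{"offset":[0.47,-0.38,-0.06],"yaw":0,"claw":0},{"offset":[0.93,-0.76,-0.12],"yaw":0,"claw":0}])

```text
time: 0.98
ee_pos: [0.4163, -0.308, 0.3764]
tcp_rot: [-180.0, 0.1, 0.1]
wrist_force: [0.5, -0.7, 0.1]
opening: 0.0857
grasp_force: 0.0
```

servo_tool(rows=[{"offset":[0.47,-0.38,-0.06],"yaw":0,"claw":0},{"offset":[0.93,-0.76,-0.12],"yaw":0,"claw":0}])

```text
time: 1.23
ee_pos: [0.5094, -0.2319, 0.3884]
tcp_rot: [-180.0, 0.1, 0.1]
wrist_force: [-0.3, -1.7, 0.1]
opening: 0.0853
grasp_force: 0.0
```

servo_tool(rows=[{"offset":[0.47,-0.38,-0.06],"yaw":0,"claw":0},{"offset":[0.93,-0.76,-0.12],"yaw":0,"claw":0},{"offset":[0.93,-0.76,-0.12],"yaw":0,"claw":0},{"offset":[0.93,-0.76,-0.12],"yaw":0,"claw":0}])

```text
time: 1.72
ee_pos: [0.6012, -0.1572, 0.4]
tcp_rot: [-180.0, 0.1, 0.1]
wrist_force: [0.1, -0.7, 0.0]
opening: 0.085
grasp_force: 0.0
```

Run:
```python
from h import *
o=get_obs();p,d=camera("wrist");np.savez("w_bowl.npz",p=p,d=d,o=o,allow_pickle=True);cv2.imwrite("pics/w_bowl.png",p[:,:,::-1])
```

```text
(no output)
```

View pics/w_bowl.png

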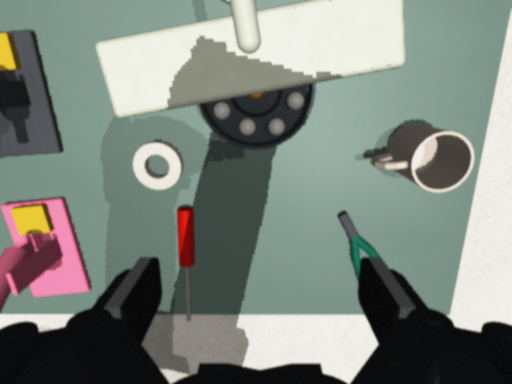

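servo_tool(rows=[{"offset":[0,-0.43,0],"yaw":0,"claw":0},{"offset":[0,-0.86,0],"yaw":0,"claw":0}])

```text
time: 2.02
ee_pos: [0.5998, -0.0717, 0.402]
tcp_rot: [180.0, -0.1, -0.1]
wrist_force: [-0.0, 0.5, -0.4]
opening: 0.0852
grasp_force: 0.0
```

servo_tool(rows=[{"offset":[0,-0.43,0],"yaw":0,"claw":0},{"offset":[0,-0.86,0],"yaw":0,"claw":0}])

```text
time: 2.28
ee_pos: [0.5998, 0.008, 0.4023]
tcp_rot: [-179.7, -0.1, 0.7]
wrist_force: [0.6, -0.8, -0.2]
opening: 0.0853
grasp_force: 0.0
```

servo_tool(rows=[{"offset":[0,-0.43,0],"yaw":0,"claw":0},{"offset":[0,-0.86,0],"yaw":0,"claw":0}])

```text
time: 2.52
ee_pos: [0.6026, 0.0551, 0.4024]
tcp_rot: [-178.0, -0.0, 4.5]
wrist_force: [0.5, -0.2, 0.7]
opening: 0.0853
grasp_force: 0.0
```

servo_tool(rows=[{"offset":[0,-0.43,0],"yaw":0,"claw":0},{"offset":[0,-0.86,0],"yaw":0,"claw":0},{"offset":[0,-0.86,0],"yaw":0,"claw":0},{"offset":[0,-0.86,0],"yaw":0,"claw":0}])

```text
time: 3.02
ee_pos: [0.6019, 0.1026, 0.4045]
tcp_rot: [-176.4, 0.1, 8.2]
wrist_force: [0.1, 0.4, -0.1]
opening: 0.0855
grasp_force: 0.0
```

Run:
```python
from h import *
np.set_printoptions(precision=4,suppress=True)
o=get_obs();p,d=camera("wrist");np.savez("w_rod.npz",p=p,d=d,o=o,allow_pickle=True);cv2.imwrite("pics/w_rod.png",p[:,:,::-1])
print(o["ee_pos"],o["wrist_force"]);W=pts("wrist",d,o);H=hsv(p)
g=(H[...,0]>50)&(H[...,0]<85)&(H[...,1]>140)&(H[...,2]>40)
print(blobs(g,30)); q=W[g];q=q[(q[:,2]>.15)&(q[:,2]<.3)&(abs(q[:,1]-.19)<.05)];v=np.linalg.svd(q-q.mean(0))[2];print(q.mean(0),v[0],q.min(0),q.max(0))
```

```text
[0.6019 0.1026 0.4045] [ 0.0587  0.3552 -0.1345]
[([172.6, 156.1], 1707), ([506.7, 301.2], 407)]
[0.6081 0.1932 0.2291] [-0.5402 -0.0278  0.8411] [0.5783 0.185  0.1783] [0.637  0.2084 0.2605]
```

View pics/w_rod.png

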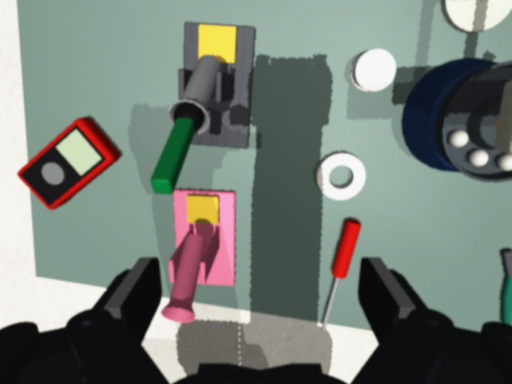

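The wrist view shows the dark stand's rod handle at (173,156), with the pink stand at (205,240). The arm stopped short of the commanded pose, so I check the joints.

Run:
```python
from h import *
np.set_printoptions(precision=3,suppress=True)
print(get_obs()["q"]); print(np.load("w_bowl.npz",allow_pickle=True)["o"].item()["q"])
```

```text
[  8.11   22.874  49.437 116.68    3.573 179.94 ]
[-14.645  24.628  51.334 116.823  -0.021 165.242]
```

Joint 6 is at its limit, so I take the half-turned grasp instead.

servo_tool(rows=[{"offset":[0,0,0],"yaw":-0.7,"claw":0},{"offset":[0,0,0],"yaw":-0.7,"claw":0},{"offset":[0,0,0],"yaw":-0.7,"claw":0},{"offset":[0,0,0],"yaw":-0.7,"claw":0},{"offset":[0,0,0],"yaw":-0.7,"claw":0},{"offset":[0,0,0],"yaw":-0.7,"claw":0},{"offset":[0,0,0],"yaw":-0.7,"claw":0},{"offset":[0,0,0],"yaw":-0.7,"claw":0},{"offset":[0,0,0],"yaw":-0.7,"claw":0},{"offset":[0,0,0],"yaw":-0.7,"claw":0},{"offset":[0,0,0],"yaw":-0.7,"claw":0},{"offset":[0,0,0],"yaw":-0.7,"claw":0}])

```text
time: 4.58
ee_pos: [0.6019, 0.1019, 0.4047]
tcp_rot: [178.0, -2.9, 134.5]
wrist_force: [-0.0, -0.0, 0.0]
opening: 0.0855
grasp_force: 0.0
```

The clip left a 3.6° tilt. I'll undo it at the opposite joint-6 limit, with a mirrored move.

servo_tool(rows=[{"offset":[0.32,0.31,0],"yaw":-0.7,"claw":0},{"offset":[0.64,0.63,0],"yaw":-0.7,"claw":0},{"offset":[0.64,0.63,0],"yaw":-0.7,"claw":0},{"offset":[0.64,0.63,0],"yaw":-0.7,"claw":0},{"offset":[0.64,0.63,0],"yaw":-0.7,"claw":0},{"offset":[0.64,0.63,0],"yaw":-0.7,"claw":0},{"offset":[0.64,0.63,0],"yaw":-0.7,"claw":0},{"offset":[0.64,0.63,0],"yaw":-0.7,"claw":0},{"offset":[0.64,0.63,0],"yaw":-0.7,"claw":0},{"offset":[0.64,0.63,0],"yaw":-0.7,"claw":0},{"offset":[0.64,0.63,0],"yaw":-0.7,"claw":0},{"offset":[0.64,0.63,0],"yaw":-0.7,"claw":0}])

```text
time: 6.08
ee_pos: [0.6026, 0.1915, 0.4102]
tcp_rot: [178.8, 3.4, -99.6]
wrist_force: [0.7, 0.2, -0.9]
opening: 0.0851
grasp_force: 0.0
```

servo_tool(rows=[{"offset":[0,0,0],"yaw":-0.59,"claw":0},{"offset":[0,0,0],"yaw":-0.59,"claw":0},{"offset":[0,0,0],"yaw":-0.59,"claw":0},{"offset":[0,0,0],"yaw":-0.59,"claw":0},{"offset":[0,0,0],"yaw":-0.59,"claw":0},{"offset":[0,0,0],"yaw":-0.59,"claw":0},{"offset":[0,0,0],"yaw":-0.59,"claw":0},{"offset":[0,0,0],"yaw":-0.59,"claw":0},{"offset":[0,0,0],"yaw":-0.59,"claw":0},{"offset":[0,0,0],"yaw":-0.59,"claw":0}])

```text
time: 7.32
ee_pos: [0.6026, 0.1915, 0.4102]
tcp_rot: [-176.4, 0.2, 6.7]
wrist_force: [-0.2, 0.7, 0.7]
opening: 0.0858
grasp_force: 0.0
```

Run:
```python
from h import *
np.set_printoptions(precision=3,suppress=True)
o=get_obs();print(o["q"],o["ee_pos"],o["tcp_rot"],R.from_euler("xyz",o["tcp_rot"],degrees=True).as_matrix())
```

```text
[  16.152   27.465   56.622  118.758    3.556 -170.49 ] [0.603 0.191 0.41 ] [-176.427    0.195    6.66 ] [[ 0.993  0.116 -0.011]
 [ 0.116 -0.991  0.062]
 [-0.003 -0.062 -0.998]]
```

servo_tool(rows=[{"offset":[0,0,0],"yaw":-0.053,"claw":0},{"offset":[-0.05,0.45,0],"yaw":-0.053,"claw":0},{"offset":[-0.1,0.9,0],"yaw":-0.053,"claw":0}])

```text
time: 7.7
ee_pos: [0.5943, 0.1379, 0.4045]
tcp_rot: [-178.0, -0.3, 12.2]
wrist_force: [0.0, 0.5, -0.4]
opening: 0.0854
grasp_force: 0.0
```

Run:
```python
from h import *
np.set_printoptions(precision=3,suppress=True)
o=get_obs();print(o["q"],o["ee_pos"],o["tcp_rot"],R.from_euler("xyz",o["tcp_rot"],degrees=True).as_matrix())
```

```text
[  12.224   22.23    48.593  116.035    1.956 -179.947] [0.594 0.138 0.404] [-178.044   -0.325   12.171] [[ 0.978  0.211 -0.002]
 [ 0.211 -0.977  0.035]
 [ 0.006 -0.034 -0.999]]
```

servo_tool(rows=[{"offset":[-0.1,0.5,0],"yaw":0,"claw":0},{"offset":[-0.2,0.98,0],"yaw":0,"claw":0}])

```text
time: 7.95
ee_pos: [0.5888, 0.0872, 0.4015]
tcp_rot: [-179.8, -0.3, 8.3]
wrist_force: [0.4, 0.7, 0.0]
opening: 0.085
grasp_force: 0.0
```

Run:
```python
from h import *
np.set_printoptions(precision=3,suppress=True)
o=get_obs();print(o["q"],o["ee_pos"],o["tcp_rot"],R.from_euler("xyz",o["tcp_rot"],degrees=True).as_matrix()[:,2])
```

```text
[   8.316   19.227   44.245  114.73     0.242 -179.942] [0.589 0.087 0.401] [-179.758   -0.288    8.258] [ 0.004  0.005 -1.   ]
```

servo_tool(rows=[{"offset":[0.03,-0.5,0],"yaw":0.66,"claw":0},{"offset":[0.05,-1,0],"yaw":0.66,"claw":0},{"offset":[0.05,-1,0],"yaw":0.66,"claw":0},{"offset":[0.05,-1,0],"yaw":0.66,"claw":0},{"offset":[0.05,-1,0],"yaw":0.66,"claw":0},{"offset":[0.05,-1,0],"yaw":0.66,"claw":0},{"offset":[0.05,-1,0],"yaw":0.66,"claw":0},{"offset":[0.05,-1,0],"yaw":0.66,"claw":0},{"offset":[0.05,-1,0],"yaw":0.66,"claw":0},{"offset":[0.05,-1,0],"yaw":0.66,"claw":0},{"offset":[0.05,-1,0],"yaw":0.66,"claw":0},{"offset":[0.05,-1,0],"yaw":0.66,"claw":0}])

```text
time: 9.45
ee_pos: [0.5795, 0.1881, 0.4018]
tcp_rot: [-179.9, 0.4, -110.4]
wrist_force: [0.4, 0.5, -0.0]
opening: 0.0856
grasp_force: 0.0
```

servo_tool(rows=[{"offset":[0,0,0],"yaw":0.373,"claw":0},{"offset":[0,0,0],"yaw":0.373,"claw":0},{"offset":[0,0,0],"yaw":0.373,"claw":0},{"offset":[0,0,0],"yaw":0.373,"claw":0},{"offset":[0,0,0],"yaw":0.373,"claw":0},{"offset":[0,0,0],"yaw":0.373,"claw":0},{"offset":[0,0,0],"yaw":0.373,"claw":0},{"offset":[0,0,0],"yaw":0.373,"claw":0}])

```text
time: 10.45
ee_pos: [0.5795, 0.1883, 0.4018]
tcp_rot: [179.7, 0.2, -177.3]
wrist_force: [-0.1, 0.7, -0.4]
opening: 0.0855
grasp_force: 0.0
```

```bash
cat > m.py <<'E'
from h import *
np.set_printoptions(precision=4,suppress=True)
def rod(n,o,p,d):
    W=pts(n,d,o);H=hsv(p)
    g=((H[...,0]>50)&(H[...,0]<85)&(H[...,1]>140)&(H[...,2]>40)&(W[...,2]>.15)&(W[...,2]<.3)&(abs(W[...,1]-.19)<.05)&(abs(W[...,0]-.6)<.1)).astype(np.uint8)
    g=cv2.morphologyEx(g,cv2.MORPH_OPEN,np.ones((3,3)))
    q=W[g>0]; v=np.linalg.svd(q-q.mean(0))[2]; a=v[0]*np.sign(v[0][2]); nn=v[2]*np.sign(v[2][2])
    rr=cv2.minAreaRect(np.argwhere(g)[:,::-1].astype(np.float32)); B=cv2.boxPoints(rr)
    e=sorted([(np.linalg.norm(B[i]-B[(i+1)%4]),((B[i]+B[(i+1)%4])/2)) for i in range(4)],key=lambda t:t[0])[:2]
    print(n,len(q),"mean",q.mean(0),"axis",a,"n",nn,"ends",e)
    f=np.polyfit(q[:,0],q[:,1],1); print("y(x=.604)",np.polyval(f,.604),"slope",f[0]); return e
if __name__=="__main__":
    o=get_obs();p,d=camera("wrist");np.savez("w_rod2.npz",p=p,d=d,o=o,allow_pickle=True);cv2.imwrite("pics/w_rod2.png",p[:,:,::-1])
    print(o["ee_pos"],o["tcp_rot"],o["q"])
    e2=rod("wrist",o,p,d); z=np.load("w_rod.npz",allow_pickle=True);o1=z["o"].item();e1=rod("wrist",o1,z["p"],z["d"])
    s=lambda e,o:sorted([x[1] for x in e],key=lambda uv:plane("wrist",[uv],.22,o)[0][0])
    z=np.load("side0.npz");es=rod("side",None,z["p"],z["d"])
    ss=sorted([x[1] for x in es],key=lambda uv:uv[0])
    for k in(0,1): print(two("wrist",s(e1,o1)[k],o1,"wrist",s(e2,o)[k],o),two("side",ss[k],None,"wrist",s(e2,o)[k],o))
    W=pts("wrist",d,o);m=(W[...,2]>.008)&(W[...,2]<.016)&(abs(W[...,1]-.2)<.07)&(abs(W[...,0]-.67)<.11)&(p.max(-1)<110)
    n,l,st,c=cv2.connectedComponentsWithStats(m.astype(np.uint8));k=1+np.argmax(st[1:,4]);print("plate",cv2.minAreaRect(W[l==k][:,:2].astype(np.float32)))
E
python3 m.py
```

```text
[0.5795 0.1883 0.4018] [ 179.6968    0.2421 -177.3377] [ 17.9016  21.8233  47.7237 115.5871   0.2289  15.2392]
wrist 681 mean [0.5953 0.1946 0.2442] axis [-0.6121 -0.0395  0.7898] n [0.7891 0.0354 0.6133] ends [(np.float32(21.0), array([264.5, 186. ], dtype=float32)), (np.float32(21.0), array([264.5, 220. ], dtype=float32))]
y(x=.604) 0.19512226963105625 slope 0.05787499772241208
wrist 1689 mean [0.6107 0.1927 0.2289] axis [-0.5426 -0.0281  0.8395] n [ 0.8021 -0.3142  0.5079] ends [(np.float32(23.752577), array([158.3507, 193.2243], dtype=float32)), (np.float32(23.752579), array([186.4447, 116.3356], dtype=float32))]
y(x=.604) 0.19220566885255902 slope 0.06737373262495089
side 109 mean [0.6053 0.1861 0.2225] axis [-0.4853 -0.0027  0.8743] n [0.3114 0.9339 0.1757] ends [(np.float32(4.9839425), array([239.5862, 114.2614], dtype=float32)), (np.float32(4.9839425), array([254.9842, 138.6416], dtype=float32))]
y(x=.604) 0.18614324435230672 slope 0.001863686895681308
(array([0.5796, 0.1953, 0.2499]), np.float64(0.0036235251183816767)) (array([0.5811, 0.1936, 0.2555]), np.float64(0.007611022743750564))
(array([0.6396, 0.1982, 0.1723]), np.float64(0.00022862065491380737)) (array([0.634 , 0.1978, 0.1732]), np.float64(0.009942124258589107))
plate ((0.663448691368103, 0.19963133335113525), (0.1697361171245575, 0.09951687604188919), 4.418023586273193)
```

View pics/w_rod2.png

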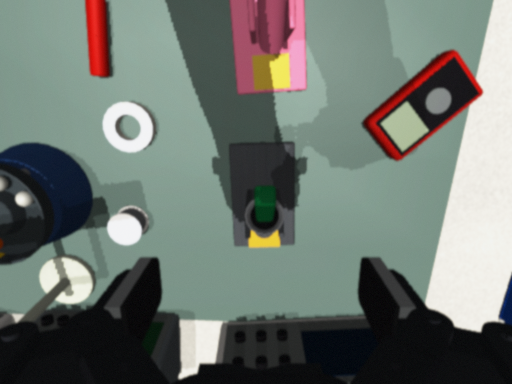

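servo_tool(rows=[{"offset":[-0.27,0.06,0],"yaw":-0.009,"claw":0},{"offset":[-0.27,0.06,0.5],"yaw":-0.009,"claw":0},{"offset":[-0.27,0.06,1],"yaw":-0.009,"claw":0}])

```text
time: 10.88
ee_pos: [0.6081, 0.1966, 0.3005]
tcp_rot: [179.7, 0.4, -175.7]
wrist_force: [0.9, 0.2, 0.2]
opening: 0.0854
grasp_force: 0.0
```

servo_tool(rows=[{"offset":[0,0,0.4],"yaw":0,"claw":0},{"offset":[0,0,0.78],"yaw":0,"claw":0},{"offset":[0,0,0.78],"yaw":0,"claw":0}])

```text
time: 11.25
ee_pos: [0.6056, 0.1961, 0.221]
tcp_rot: [179.8, -0.1, -175.8]
wrist_force: [0.3, -0.1, 0.8]
opening: 0.0857
grasp_force: 0.0
```

servo_tool(squeeze=60, rows=[{"offset":[0,0,0],"yaw":0,"claw":1},{"offset":[0,0,0],"yaw":0,"claw":1},{"offset":[0,0,0],"yaw":0,"claw":1},{"offset":[0,0,0],"yaw":0,"claw":1},{"offset":[0,0,0],"yaw":0,"claw":1},{"offset":[0,0,0],"yaw":0,"claw":1}])

```text
time: 12.0
ee_pos: [0.6072, 0.1961, 0.2247]
tcp_rot: [179.7, 0.3, -176.0]
wrist_force: [1.5, -4.2, 5.3]
opening: 0.0172
grasp_force: 58.5
```

servo_tool(rows=[{"offset":[0.05,0,-0.087],"yaw":0,"claw":1},{"offset":[0.15,0,-0.26],"yaw":0,"claw":1},{"offset":[0.25,0,-0.433],"yaw":0,"claw":1},{"offset":[0.375,0,-0.65],"yaw":0,"claw":1},{"offset":[0.5,0,-0.866],"yaw":0,"claw":1}])

```text
time: 12.62
ee_pos: [0.5556, 0.1927, 0.3124]
tcp_rot: [179.7, 0.3, -175.9]
wrist_force: [1.1, -0.9, -1.0]
opening: 0.0174
grasp_force: 58.2
```

servo_tool(rows=[{"offset":[0.125,0,-0.217],"yaw":0,"claw":1},{"offset":[0.25,0,-0.433],"yaw":0,"claw":1},{"offset":[0.35,0,-0.606],"yaw":0,"claw":1},{"offset":[0.35,0,-0.606],"yaw":0,"claw":1},{"offset":[0.35,0,-0.606],"yaw":0,"claw":1}])

```text
time: 13.25
ee_pos: [0.5217, 0.1898, 0.3701]
tcp_rot: [179.7, 0.2, -175.9]
wrist_force: [0.7, -0.3, -0.4]
opening: 0.0174
grasp_force: 58.2
```

Run:
```python
from h import *
np.set_printoptions(precision=4,suppress=True)
o=get_obs();print(o["ee_pos"],o["tcp_rot"],o["wrist_force"],o["torque"])
P=[]
for n in("side","wrist"):
    o=get_obs();p,d=camera(n);np.savez(f"{n}_lift.npz",p=p,d=d,o=o,allow_pickle=True)
    if n=="side": cv2.imwrite("pics/lift.png",cv2.resize(p[60:260,180:380],None,fx=3,fy=3)[:,:,::-1])
F=np.array([get_obs()["wrist_force"] for _ in range(5)]);print(F)
```

```text
[0.5217 0.1898 0.3701] [ 179.7076    0.2177 -175.9217] [ 0.7178 -0.2797 -0.4072] [-0.0088 -0.0131 -0.0802]
[[ 0.3477 -0.4695 -1.022 ]
 [ 0.3477 -0.4695 -1.022 ]
 [ 0.3477 -0.4695 -1.022 ]
 [ 0.3477 -0.4695 -1.022 ]
 [ 0.3477 -0.4695 -1.022 ]]
```

View pics/lift.png

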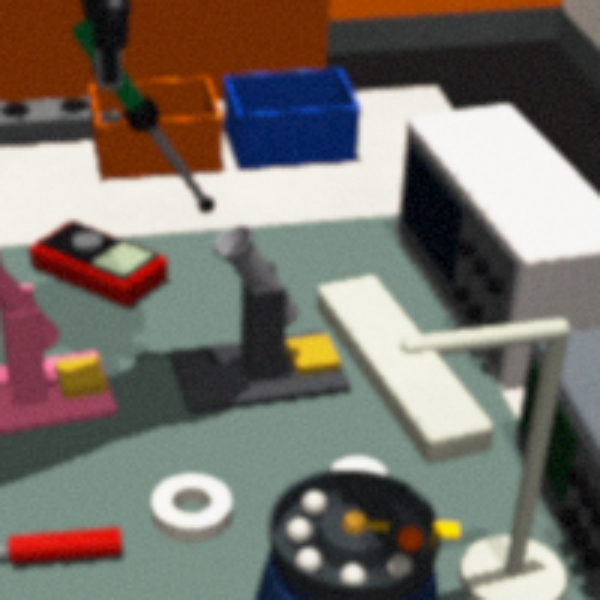

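The rod is held and out, with its tip ball at side pixel (249,128). The stand and bystanders are unmoved. Next I measure the tip in the tool frame and the bowl centre.

Run:
```python
from h import *
from scipy.optimize import least_squares
np.set_printoptions(precision=4,suppress=True)
o=get_obs();pt,dt=camera("top");np.savez("top_lift.npz",p=pt,d=dt)
Rm=R.from_euler("xyz",o["tcp_rot"],degrees=True).as_matrix()
z=np.load("side_lift.npz",allow_pickle=True);ps,ds=z["p"],z["d"]
def proj(n,P):
    i,T=T_of(n);c=(P-T[:3,3])@T[:3,:3];return np.array([i["cx"]-c[0]/c[2]*i["fx"],i["cy"]+c[1]/c[2]*i["fy"]])
pred=np.array([.6143,.196,.214])  # ball centre
uv={}
for n,p,d in(("side",ps,ds),("top",pt,dt)):
    W=pts(n,d);c=proj(n,pred);dist=np.linalg.norm(W-pred,axis=-1);m=(dist<.03)
    # end-of-rod points: near the ball
    a=np.array([.498,.037,-.866]);t=(W-pred)@a; mm=m&(t>-.008)
    vv,uu=np.nonzero(mm);uv[n]=np.array([(uu.min()+uu.max())/2,(vv.min()+vv.max())/2]) if len(uu) else None
    print(n,c,mm.sum(),uv[n],W[mm].mean(0),W[mm].min(0),W[mm].max(0))
X,e=two("side",uv["side"],None,"top",uv["top"],None);print("tip ball",X,e,"rel tool",Rm.T@(X-o["ee_pos"]))
# bowl
for n,f in(("side","side0.npz"),("wrist","w_bowl.npz"),("top","top0.npz")):
    z=np.load(f,allow_pickle=True);p,d=z["p"],z["d"];ob=z["o"].item() if "o" in z else None;W=pts(n,d,ob)
    r=np.hypot(W[...,0]-.678,W[...,1]+.1565)
    m=(r<.085)&(r>.058)&(W[...,2]>.107)&(W[...,2]<.118)&(p.max(-1)<120)
    q=W[m]; 
    f=lambda c:np.maximum(0,np.abs(np.hypot(q[:,0]-c[0],q[:,1]-c[1])-.066)-.002)
    s=least_squares(f,[.678,-.156],loss="soft_l1",f_scale=.002);print(n,m.sum(),"centre",s.x,"z",np.percentile(q[:,2],[10,50,90]))
```

```text
side [249.9488 126.4562] 26 [248.5 127.5] [0.6095 0.1893 0.2135] [0.6018 0.1846 0.2057] [0.617  0.1957 0.2199]
top [187.9412 177.1769] 20 [189. 178.] [0.6128 0.1916 0.218 ] [0.6035 0.1849 0.2135] [0.6199 0.2006 0.2221]
tip ball [0.611  0.1934 0.2126] 0.002456910302449203 rel tool [-0.0889 -0.0034  0.1572]
side 290 centre [ 0.6752 -0.1544] z [0.108  0.1104 0.1129]
wrist 687 centre [ 0.6783 -0.1525] z [0.109  0.1116 0.1128]
top 146 centre [ 0.6783 -0.1528] z [0.1101 0.1132 0.1158]
```

servo_tool(rows=[{"offset":[-0.01,-0.2,0],"yaw":0,"claw":1},{"offset":[-0.02,-0.5,0],"yaw":0,"claw":1},{"offset":[-0.02,-0.78,0.02],"yaw":0,"claw":1}])

```text
time: 13.78
ee_pos: [0.5291, 0.1103, 0.3681]
tcp_rot: [179.7, 0.2, -175.9]
wrist_force: [1.1, -0.0, -1.0]
opening: 0.0178
grasp_force: 58.4
```

servo_tool(rows=[{"offset":[-0.01,-0.28,0],"yaw":0,"claw":1},{"offset":[-0.02,-0.54,0],"yaw":0,"claw":1},{"offset":[-0.02,-0.78,0.02],"yaw":0,"claw":1}])

```text
time: 14.15
ee_pos: [0.5365, 0.0324, 0.3658]
tcp_rot: [179.7, 0.2, -176.0]
wrist_force: [0.1, -0.7, -0.4]
opening: 0.0175
grasp_force: 58.4
```

servo_tool(rows=[{"offset":[-0.01,-0.28,0],"yaw":0,"claw":1},{"offset":[-0.02,-0.54,0],"yaw":0,"claw":1},{"offset":[-0.02,-0.78,0.02],"yaw":0,"claw":1}])

```text
time: 14.52
ee_pos: [0.5439, -0.0452, 0.3633]
tcp_rot: [179.7, 0.2, -176.0]
wrist_force: [0.5, 0.1, -0.5]
opening: 0.0169
grasp_force: 58.4
```

servo_tool(rows=[{"offset":[-0.01,-0.28,0],"yaw":0,"claw":1},{"offset":[-0.02,-0.54,0],"yaw":0,"claw":1},{"offset":[-0.02,-0.78,0.02],"yaw":0,"claw":1},{"offset":[-0.02,-0.78,0.02],"yaw":0,"claw":1},{"offset":[-0.02,-0.78,0.02],"yaw":0,"claw":1}])

```text
time: 15.15
ee_pos: [0.5514, -0.1211, 0.3611]
tcp_rot: [179.7, 0.2, -176.0]
wrist_force: [0.2, 0.3, -0.9]
opening: 0.0172
grasp_force: 58.3
```

Run:
```python
from h import *
np.set_printoptions(precision=4,suppress=True)
o=get_obs();print(o["ee_pos"],o["tcp_rot"],o["wrist_force"],o["q"])
ps,ds=camera("side");o=get_obs();pw,dw=camera("wrist");np.savez("pre.npz",ps=ps,ds=ds,pw=pw,dw=dw,o=o,allow_pickle=True)
a=cv2.resize(ps[130:290,190:390],None,fx=2.5,fy=2.5);b=cv2.resize(pw,(400,300));im=np.zeros((400,900,3),np.uint8);im[:400,:500]=a;im[:300,500:]=b
cv2.imwrite("pics/pre.png",cv2.resize(im,(800,356))[:,:,::-1])
b=o["ee_pos"]+[.090,.0034,-.157];print("tip ball expected",b)
W=pts("side",ds);m=(np.linalg.norm(W-b,axis=-1)<.03)&(((W-b)@[.498,.037,-.866])>-.008);vv,uu=np.nonzero(m);print("side sees",uu.min(),uu.max(),vv.min(),vv.max(),W[m].mean(0))
i,T=T_of("side");c=(b-T[:3,3])@T[:3,:3];print("proj",i["cx"]-c[0]/c[2]*i["fx"],i["cy"]+c[1]/c[2]*i["fy"])
```

```text
[ 0.5514 -0.1211  0.3611] [ 179.6866    0.2334 -175.9636] [ 0.1849  0.3007 -0.9126] [-12.5553  11.2576  29.4645 108.0727   0.367  -16.5919]
tip ball expected [ 0.6415 -0.1173  0.2043]
side sees 278 284 193 200 [ 0.6385 -0.1223  0.2056]
proj 282.26683032412024 196.07036501455414
```

View pics/pre.png

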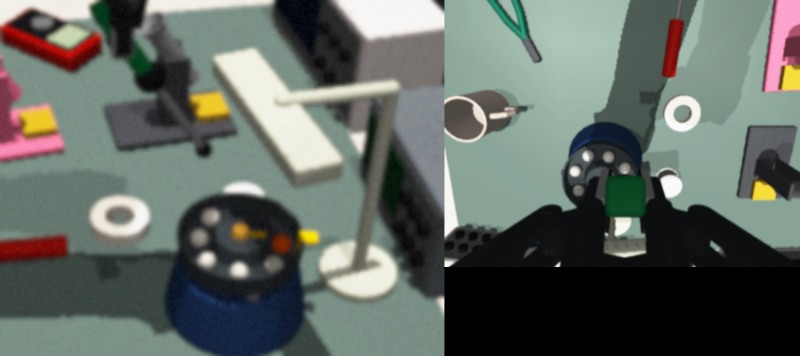

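servo_tool(rows=[{"offset":[-0.1,0,0.173],"yaw":0,"claw":1},{"offset":[-0.22,0,0.38],"yaw":0,"claw":1},{"offset":[-0.34,0,0.59],"yaw":0,"claw":1},{"offset":[-0.46,0,0.797],"yaw":0,"claw":1},{"offset":[-0.54,0,0.935],"yaw":0,"claw":1}])

```text
time: 15.88
ee_pos: [0.6064, -0.1158, 0.2655]
tcp_rot: [179.7, 0.1, -175.9]
wrist_force: [-1.1, -0.6, -0.7]
opening: 0.0171
grasp_force: 58.3
```

servo_tool(rows=[{"offset":[-0.02,0,0.03],"yaw":0,"claw":1},{"offset":[-0.03,0,0.05],"yaw":0,"claw":1},{"offset":[-0.03,0,0.05],"yaw":0,"claw":1}])

```text
time: 16.25
ee_pos: [0.6089, -0.1163, 0.2637]
tcp_rot: [179.7, 0.3, -175.9]
wrist_force: [-0.1, 0.7, -0.3]
opening: 0.0174
grasp_force: 58.3
```

```bash
cat > f.py <<'E'
from h import *
np.set_printoptions(precision=4,suppress=True)
import sys
def rim(n="side"):
    p,d=camera(n);W=pts(n,d);r=np.hypot(W[...,0]-.6755,W[...,1]+.1545)
    m=(r<.070)&(r>.062)&(W[...,1]<-.17)&(W[...,2]>.09)&(W[...,2]<.125)&(p.max(-1)<120);return p,d,np.median(W[...,2][m]),np.mean(W[...,2][m])
def report(k=3):
    F=[];Z=[]
    for _ in range(k):
        F.append(get_obs()["wrist_force"]);p,d,z,zm=rim();Z.append(zm)
    F.append(get_obs()["wrist_force"]);o=get_obs()
    b=o["ee_pos"]+[.090,.0034,-.157];c=(b-[.678,-.153,0])[:2]
    print("t",round(o["time"],2),"tcp",o["ee_pos"],"F",np.mean(F,0),"rim z",np.mean(Z),"tip r,az,z",np.hypot(*c).round(4),np.degrees(np.arctan2(c[1],c[0])).round(1),b[2].round(4),"open",round(o["opening"],4))
    H=hsv(p);rg=np.zeros(d.shape,bool);rg[215:265,270:345]=1
    og=rg&((H[...,0]<=17)|(H[...,0]>174))&(H[...,1]>150)&(H[...,2]>50)
    def az(c): P=plane("side",[c],.100)[0];q=P[:2]-[.6755,-.1545];return (c,np.hypot(*q).round(3),np.degrees(np.arctan2(q[1],q[0])).round(0))
    print("orange",[(az(c),a) for c,a in blobs(og,6)])
    wt=rg&(H[...,1]<75)&(H[...,2]>95);print("white",[(az(c),a) for c,a in blobs(wt,8)])
    return p,d
if __name__=="__main__":
    p,d=report(int(sys.argv[1]) if len(sys.argv)>1 else 3)
    if len(sys.argv)>2: cv2.imwrite(f"pics/{sys.argv[2]}.png",cv2.resize(p[170:290,220:380],None,fx=4,fy=4,interpolation=cv2.INTER_CUBIC)[:,:,::-1])
E
python3 f.py 4
```

```text
t 16.45 tcp [ 0.6089 -0.1163  0.2636] F [-0.1358 -0.1491 -0.4907] rim z 0.10303324768017466 tip r,az,z 0.0452 62.5 0.1066 open 0.0175
orange [(([316.1, 239.1], np.float64(0.045), np.float64(-13.0)), 65)]
white [(([277.2, 218.3], np.float64(0.085), np.float64(113.0)), 127), (([332.1, 235.1], np.float64(0.086), np.float64(-2.0)), 1031), (([284.2, 227.1], np.float64(0.049), np.float64(118.0)), 40), (([279.1, 236.2], np.float64(0.044), np.float64(163.0)), 40), (([282.6, 246.4], np.float64(0.047), np.float64(-152.0)), 54), (([297.1, 250.9], np.float64(0.043), np.float64(-105.0)), 60), (([312.1, 248.4], np.float64(0.047), np.float64(-57.0)), 27)]
```

servo_tool(rows=[{"offset":[0,0,0.02],"yaw":0,"claw":1},{"offset":[0,0,0.04],"yaw":0,"claw":1},{"offset":[0,0,0.06],"yaw":0,"claw":1},{"offset":[0,0,0.06],"yaw":0,"claw":1}])

```text
time: 16.95
ee_pos: [0.6088, -0.1162, 0.257]
tcp_rot: [179.7, 0.2, -175.9]
wrist_force: [-1.8, -0.5, 0.8]
opening: 0.0172
grasp_force: 58.4
```

```bash
python3 f.py 4 | head -1
```

```text
t 17.15 tcp [ 0.6089 -0.1162  0.2572] F [-1.3082 -0.4947  0.9563] rim z 0.10281473351174507 tip r,az,z 0.0453 62.5 0.1002 open 0.0173
```

servo_tool(rows=[{"offset":[0,0,0.01],"yaw":0,"claw":1},{"offset":[0,0,0.02],"yaw":0,"claw":1},{"offset":[0,0,0.02],"yaw":0,"claw":1}])

```text
time: 17.52
ee_pos: [0.6089, -0.1162, 0.2549]
tcp_rot: [179.7, 0.2, -175.9]
wrist_force: [-1.3, 0.2, 3.2]
opening: 0.0174
grasp_force: 58.5
```

```bash
python3 f.py 4 | head -1
```

```text
t 17.73 tcp [ 0.6089 -0.1162  0.255 ] F [-1.1879  0.0486  2.1911] rim z 0.10175756478528376 tip r,az,z 0.0453 62.5 0.098 open 0.0174
```

```bash
cat > s.py <<'E'
from f import *
# python3 s.py <deg per row> <rows> <tcp z>: rows for stirring clockwise from where the tip is
C=np.array([.678,-.153]);step,n,zt=float(sys.argv[1]),int(sys.argv[2]),float(sys.argv[3])
if len(sys.argv)>4: report(int(sys.argv[4]))
o=get_obs();ps=np.radians(o["tcp_rot"][2]);X=np.array([np.cos(ps),np.sin(ps)]);Y=np.array([np.sin(ps),-np.cos(ps)])
t0=o["ee_pos"][:2];b=t0+[.090,.0034]-C;th=np.degrees(np.arctan2(b[1],b[0]))
for k in range(1,n+1):
    a=np.radians(th-step*k);r=.047-.001*max(0,-np.cos(a))+.001*max(0,np.cos(a))
    dl=C+r*np.array([np.cos(a),np.sin(a)])-[.090,.0034]-t0
    print('{"offset": [%.3f, %.3f, %.3f], "yaw": 0, "claw": 1},'%(dl@X*10,dl@Y*10,(o["ee_pos"][2]-zt)*10*min(1,k/3)))
E
python3 s.py 5 12 .2537
```

```text
{"offset": [-0.046, -0.004, 0.004], "yaw": 0, "claw": 1},
{"offset": [-0.079, -0.030, 0.009], "yaw": 0, "claw": 1},
{"offset": [-0.109, -0.058, 0.013], "yaw": 0, "claw": 1},
{"offset": [-0.137, -0.089, 0.013], "yaw": 0, "claw": 1},
{"offset": [-0.162, -0.123, 0.013], "yaw": 0, "claw": 1},
{"offset": [-0.183, -0.158, 0.013], "yaw": 0, "claw": 1},
{"offset": [-0.202, -0.196, 0.013], "yaw": 0, "claw": 1},
{"offset": [-0.217, -0.235, 0.013], "yaw": 0, "claw": 1},
{"offset": [-0.229, -0.275, 0.013], "yaw": 0, "claw": 1},
{"offset": [-0.237, -0.316, 0.013], "yaw": 0, "claw": 1},
{"offset": [-0.242, -0.357, 0.013], "yaw": 0, "claw": 1},
{"offset": [-0.243, -0.399, 0.013], "yaw": 0, "claw": 1},
```

servo_tool(rows=[{"offset":[-0.046,-0.004,0.004],"yaw":0,"claw":1},{"offset":[-0.08,-0.03,0.009],"yaw":0,"claw":1},{"offset":[-0.11,-0.058,0.013],"yaw":0,"claw":1},{"offset":[-0.137,-0.09,0.013],"yaw":0,"claw":1},{"offset":[-0.162,-0.123,0.013],"yaw":0,"claw":1},{"offset":[-0.183,-0.158,0.013],"yaw":0,"claw":1},{"offset":[-0.202,-0.196,0.013],"yaw":0,"claw":1},{"offset":[-0.217,-0.235,0.013],"yaw":0,"claw":1},{"offset":[-0.23,-0.275,0.013],"yaw":0,"claw":1},{"offset":[-0.237,-0.316,0.013],"yaw":0,"claw":1},{"offset":[-0.242,-0.357,0.013],"yaw":0,"claw":1},{"offset":[-0.243,-0.4,0.013],"yaw":0,"claw":1}])

```text
time: 19.23
ee_pos: [0.6361, -0.1546, 0.2536]
tcp_rot: [179.7, 0.3, -175.9]
wrist_force: [0.1, 3.2, 1.8]
opening: 0.0173
grasp_force: 58.7
```

```bash
python3 s.py 5 12 .2537 2
```

```text
t 19.32 tcp [ 0.6361 -0.155   0.2536] F [-0.155   1.6456  2.0191] rim z 0.10128657165924278 tip r,az,z 0.0481 1.6 0.0966 open 0.017
orange [(([316.4, 241.4], np.float64(0.046), np.float64(-23.0)), 63)]
white [(([280.2, 218.1], np.float64(0.082), np.float64(108.0)), 165), (([332.2, 235.1], np.float64(0.086), np.float64(-2.0)), 1040), (([284.0, 228.6], np.float64(0.045), np.float64(123.0)), 21), (([279.2, 238.0], np.float64(0.044), np.float64(171.0)), 21), (([282.5, 247.5], np.float64(0.049), np.float64(-149.0)), 43), (([312.7, 249.6], np.float64(0.05), np.float64(-59.0)), 21), (([297.2, 252.4], np.float64(0.048), np.float64(-104.0)), 35)]
{"offset": [0.005, -0.042, -0.000], "yaw": 0, "claw": 1},
{"offset": [0.012, -0.083, -0.001], "yaw": 0, "claw": 1},
{"offset": [0.023, -0.123, -0.001], "yaw": 0, "claw": 1},
{"offset": [0.038, -0.163, -0.001], "yaw": 0, "claw": 1},
{"offset": [0.056, -0.200, -0.001], "yaw": 0, "claw": 1},
{"offset": [0.077, -0.236, -0.001], "yaw": 0, "claw": 1},
{"offset": [0.101, -0.270, -0.001], "yaw": 0, "claw": 1},
{"offset": [0.128, -0.302, -0.001], "yaw": 0, "claw": 1},
{"offset": [0.158, -0.331, -0.001], "yaw": 0, "claw": 1},
{"offset": [0.190, -0.357, -0.001], "yaw": 0, "claw": 1},
{"offset": [0.225, -0.381, -0.001], "yaw": 0, "claw": 1},
{"offset": [0.261, -0.401, -0.001], "yaw": 0, "claw": 1},
```

servo_tool(rows=[{"offset":[0.005,-0.042,0.002],"yaw":0,"claw":1},{"offset":[0.012,-0.083,0.004],"yaw":0,"claw":1},{"offset":[0.023,-0.123,0.005],"yaw":0,"claw":1},{"offset":[0.038,-0.163,0.005],"yaw":0,"claw":1},{"offset":[0.056,-0.2,0.005],"yaw":0,"claw":1},{"offset":[0.077,-0.236,0.005],"yaw":0,"claw":1},{"offset":[0.1,-0.27,0.005],"yaw":0,"claw":1},{"offset":[0.128,-0.302,0.005],"yaw":0,"claw":1},{"offset":[0.158,-0.33,0.005],"yaw":0,"claw":1},{"offset":[0.19,-0.357,0.005],"yaw":0,"claw":1},{"offset":[0.225,-0.38,0.005],"yaw":0,"claw":1},{"offset":[0.26,-0.4,0.005],"yaw":0,"claw":1}])

```text
time: 20.82
ee_pos: [0.6127, -0.1963, 0.2527]
tcp_rot: [179.7, 0.3, -175.9]
wrist_force: [2.0, 1.4, 2.3]
opening: 0.0171
grasp_force: 58.7
```

```bash
python3 s.py 5 12 .2532 2
```

```text
t 20.93 tcp [ 0.6124 -0.1965  0.2528] F [0.7882 0.6385 2.1439] rim z 0.10139837767666501 tip r,az,z 0.0469 -58.7 0.0958 open 0.0173
orange [(([307.8, 252.0], np.float64(0.051), np.float64(-75.0)), 45)]
white [(([274.0, 220.1], np.float64(0.085), np.float64(121.0)), 102), (([331.0, 234.4], np.float64(0.084), np.float64(0.0)), 1079), (([283.9, 228.4], np.float64(0.046), np.float64(123.0)), 42), (([279.3, 237.8], np.float64(0.044), np.float64(170.0)), 26), (([282.7, 247.8], np.float64(0.05), np.float64(-148.0)), 23), (([295.3, 252.2], np.float64(0.048), np.float64(-110.0)), 67)]
{"offset": [0.035, -0.022, -0.001], "yaw": 0, "claw": 1},
{"offset": [0.074, -0.035, -0.002], "yaw": 0, "claw": 1},
{"offset": [0.115, -0.045, -0.004], "yaw": 0, "claw": 1},
{"offset": [0.155, -0.051, -0.004], "yaw": 0, "claw": 1},
{"offset": [0.196, -0.054, -0.004], "yaw": 0, "claw": 1},
{"offset": [0.237, -0.053, -0.004], "yaw": 0, "claw": 1},
{"offset": [0.278, -0.048, -0.004], "yaw": 0, "claw": 1},
{"offset": [0.318, -0.040, -0.004], "yaw": 0, "claw": 1},
{"offset": [0.357, -0.028, -0.004], "yaw": 0, "claw": 1},
{"offset": [0.395, -0.013, -0.004], "yaw": 0, "claw": 1},
{"offset": [0.432, 0.005, -0.004], "yaw": 0, "claw": 1},
{"offset": [0.467, 0.026, -0.004], "yaw": 0, "claw": 1},
```

servo_tool(rows=[{"offset":[0.035,-0.022,0],"yaw":0,"claw":1},{"offset":[0.074,-0.035,0],"yaw":0,"claw":1},{"offset":[0.115,-0.045,0],"yaw":0,"claw":1},{"offset":[0.155,-0.05,0],"yaw":0,"claw":1},{"offset":[0.196,-0.054,0],"yaw":0,"claw":1},{"offset":[0.237,-0.053,0],"yaw":0,"claw":1},{"offset":[0.278,-0.048,0],"yaw":0,"claw":1},{"offset":[0.318,-0.04,0],"yaw":0,"claw":1},{"offset":[0.357,-0.028,0],"yaw":0,"claw":1},{"offset":[0.395,-0.013,0],"yaw":0,"claw":1},{"offset":[0.432,0.005,0],"yaw":0,"claw":1},{"offset":[0.467,0.026,0],"yaw":0,"claw":1}])

```text
time: 22.42
ee_pos: [0.566, -0.1966, 0.2524]
tcp_rot: [179.7, 0.2, -175.9]
wrist_force: [4.6, 0.2, -1.2]
opening: 0.0173
grasp_force: 58.4
```

```bash
python3 s.py 5 12 .2528 2 mid1
```

```text
t 22.52 tcp [ 0.5657 -0.1965  0.2525] F [2.4002 0.1998 0.6475] rim z 0.10323890093195995 tip r,az,z 0.0459 -119.1 0.0955 open 0.0174
orange [(([290.1, 250.7], np.float64(0.047), np.float64(-125.0)), 38)]
white [(([328.6, 233.8], np.float64(0.079), np.float64(2.0)), 1108), (([283.8, 228.3], np.float64(0.047), np.float64(123.0)), 83), (([278.0, 241.4], np.float64(0.049), np.float64(-175.0)), 102)]
{"offset": [0.036, 0.019, -0.001], "yaw": 0, "claw": 1},
{"offset": [0.066, 0.046, -0.002], "yaw": 0, "claw": 1},
{"offset": [0.094, 0.075, -0.003], "yaw": 0, "claw": 1},
{"offset": [0.119, 0.107, -0.003], "yaw": 0, "claw": 1},
{"offset": [0.141, 0.141, -0.003], "yaw": 0, "claw": 1},
{"offset": [0.161, 0.176, -0.003], "yaw": 0, "claw": 1},
{"offset": [0.177, 0.213, -0.003], "yaw": 0, "claw": 1},
{"offset": [0.190, 0.251, -0.003], "yaw": 0, "claw": 1},
{"offset": [0.199, 0.290, -0.003], "yaw": 0, "claw": 1},
{"offset": [0.206, 0.330, -0.003], "yaw": 0, "claw": 1},
{"offset": [0.208, 0.370, -0.003], "yaw": 0, "claw": 1},
{"offset": [0.208, 0.410, -0.003], "yaw": 0, "claw": 1},
```

Pressure dropped and sideways force rose, so I check whether the rod has turned in the fingers.

```bash
cat > lean.py <<'E'
from f import *
def lean(ps,ds,o,tag):
    W=pts("side",ds);q=(W-o["ee_pos"]).reshape(-1,3)
    a=np.array([.498,.037,-.866]);t=q@a;perp=np.linalg.norm(q-t[:,None]*a,axis=1)
    m=(t>.03)&(t<.175)&(perp<.035)&(W.reshape(-1,3)[:,2]>.122);q=q[m];s=t[m]
    b=np.array([np.median(q[(s>k)&(s<k+.02)],0) for k in np.arange(.03,.17,.02) if ((s>k)&(s<k+.02)).sum()>3])
    f=np.polyfit(b[:,2],b[:,0],1);g=np.polyfit(b[:,2],b[:,1],1);print(tag,"lean x deg",np.degrees(np.arctan(-f[0])),"x at -.12",np.polyval(f,-.12),"y slope",g[0],"y at -.12",np.polyval(g,-.12),len(q))
if __name__=="__main__":
    z=np.load("pre.npz",allow_pickle=True);lean(z["ps"],z["ds"],z["o"].item(),"pre")
    z=np.load("side_lift.npz",allow_pickle=True);lean(z["p"],z["d"],z["o"].item(),"lift")
    o=get_obs();p,d=camera("side");lean(p,d,o,"now");np.savez("now.npz",p=p,d=d,o=o,allow_pickle=True)
    cv2.imwrite("pics/now.png",cv2.resize(p[110:285,215:375],None,fx=3.4,fy=3.4,interpolation=cv2.INTER_CUBIC)[:,:,::-1])
E
python3 lean.py; python3 f.py 3
```

```text
pre lean x deg 30.192977485963276 x at -.12 0.06665092044185816 y slope -0.08745590594746892 y at -.12 -0.0015814547633279455 358
lift lean x deg 29.960858467251615 x at -.12 0.06627246625789086 y slope -0.10470022308003994 y at -.12 -0.0004746090914884236 256
now lean x deg 32.75747042146658 x at -.12 0.07628383555329205 y slope -0.12029231060353851 y at -.12 0.00209100352720527 300
t 22.73 tcp [ 0.5659 -0.1967  0.2523] F [0.8757 1.0191 0.7701] rim z 0.10299853440862021 tip r,az,z 0.0459 -118.7 0.0953 open 0.0174
orange [(([290.1, 251.0], np.float64(0.048), np.float64(-124.0)), 43)]
white [(([328.4, 233.7], np.float64(0.078), np.float64(3.0)), 1118), (([283.8, 228.2], np.float64(0.047), np.float64(122.0)), 81), (([278.0, 241.6], np.float64(0.049), np.float64(-175.0)), 102)]
```

View pics/now.png

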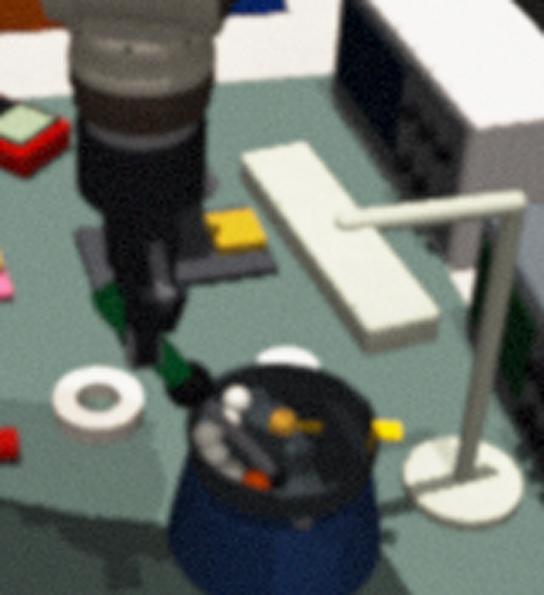

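The rod turned about 3.5° in the grip, so its tip ran near the hub; orange is at crop (257,481) just ahead of it. I'll grip harder, update the tip model and press again.

```bash
sed -i 's/\[\.090,\.0034,-\.157\]/TIP/; s/^import sys/import sys\nTIP=np.array([.0975,.006,-.1518])/' f.py
sed -i 's/\[\.090,\.0034\]/TIP[:2]/g; s/th=np.degrees(np.arctan2(b\[1\],b\[0\]))/th=np.degrees(np.arctan2(b[1],b[0]));r0=np.hypot(*b)/; s/    dl=C/    r=r+(r0-r)*max(0,1-k\/4)\n    dl=C/' s.py
python3 s.py 4 12 .2490 1
```

```text
t 22.77 tcp [ 0.566  -0.1967  0.2523] F [0.4979 1.3821 1.069 ] rim z 0.10303940243357104 tip r,az,z 0.0404 -111.0 0.1005 open 0.0174
orange [(([290.1, 251.0], np.float64(0.048), np.float64(-124.0)), 42)]
white [(([328.3, 233.6], np.float64(0.078), np.float64(3.0)), 1117), (([283.9, 228.2], np.float64(0.047), np.float64(122.0)), 81), (([277.9, 241.5], np.float64(0.049), np.float64(-175.0)), 101)]
{"offset": [0.033, -0.001, 0.011], "yaw": 0, "claw": 1},
{"offset": [0.066, 0.002, 0.022], "yaw": 0, "claw": 1},
{"offset": [0.100, 0.007, 0.033], "yaw": 0, "claw": 1},
{"offset": [0.134, 0.016, 0.033], "yaw": 0, "claw": 1},
{"offset": [0.157, 0.039, 0.033], "yaw": 0, "claw": 1},
{"offset": [0.178, 0.063, 0.033], "yaw": 0, "claw": 1},
{"offset": [0.198, 0.088, 0.033], "yaw": 0, "claw": 1},
{"offset": [0.216, 0.115, 0.033], "yaw": 0, "claw": 1},
{"offset": [0.233, 0.143, 0.033], "yaw": 0, "claw": 1},
{"offset": [0.247, 0.172, 0.033], "yaw": 0, "claw": 1},
{"offset": [0.259, 0.202, 0.033], "yaw": 0, "claw": 1},
{"offset": [0.269, 0.232, 0.033], "yaw": 0, "claw": 1},
```

servo_tool(squeeze=115, rows=[{"offset":[0,0,0],"yaw":0,"claw":1},{"offset":[-0.02,-0.02,0.01],"yaw":0,"claw":1},{"offset":[-0.05,-0.05,0.022],"yaw":0,"claw":1},{"offset":[-0.08,-0.08,0.033],"yaw":0,"claw":1},{"offset":[-0.1,-0.1,0.033],"yaw":0,"claw":1}])

```text
time: 23.4
ee_pos: [0.577, -0.2063, 0.2491]
tcp_rot: [179.7, 0.2, -175.9]
wrist_force: [-1.7, 1.3, 2.2]
opening: 0.0165
grasp_force: 112.4
```

```bash
python3 lean.py | tail -1; python3 s.py 4 12 .2490 2
```

```text
now lean x deg 31.965449343523222 x at -.12 0.07456863535651387 y slope -0.13007533647414113 y at -.12 0.0028332806430413898 284
t 23.55 tcp [ 0.5771 -0.2064  0.2493] F [-0.3782  0.3808  2.0401] rim z 0.1014439784853803 tip r,az,z 0.0475 -94.1 0.0975 open 0.0163
orange [(([290.1, 251.9], np.float64(0.051), np.float64(-123.0)), 39)]
white [(([327.7, 233.2], np.float64(0.077), np.float64(4.0)), 1151), (([285.3, 227.7], np.float64(0.046), np.float64(117.0)), 43), (([278.3, 241.0], np.float64(0.048), np.float64(-177.0)), 122)]
{"offset": [0.032, 0.008, 0.001], "yaw": 0, "claw": 1},
{"offset": [0.064, 0.018, 0.002], "yaw": 0, "claw": 1},
{"offset": [0.094, 0.030, 0.003], "yaw": 0, "claw": 1},
{"offset": [0.123, 0.045, 0.003], "yaw": 0, "claw": 1},
{"offset": [0.152, 0.060, 0.003], "yaw": 0, "claw": 1},
{"offset": [0.180, 0.077, 0.003], "yaw": 0, "claw": 1},
{"offset": [0.207, 0.095, 0.003], "yaw": 0, "claw": 1},
{"offset": [0.232, 0.116, 0.003], "yaw": 0, "claw": 1},
{"offset": [0.256, 0.138, 0.003], "yaw": 0, "claw": 1},
{"offset": [0.278, 0.162, 0.003], "yaw": 0, "claw": 1},
{"offset": [0.298, 0.187, 0.003], "yaw": 0, "claw": 1},
{"offset": [0.316, 0.213, 0.003], "yaw": 0, "claw": 1},
```

servo_tool(rows=[{"offset":[0.032,0.008,0.002],"yaw":0,"claw":1},{"offset":[0.064,0.018,0.004],"yaw":0,"claw":1},{"offset":[0.094,0.03,0.006],"yaw":0,"claw":1},{"offset":[0.123,0.045,0.006],"yaw":0,"claw":1},{"offset":[0.152,0.06,0.006],"yaw":0,"claw":1},{"offset":[0.18,0.077,0.006],"yaw":0,"claw":1},{"offset":[0.207,0.095,0.006],"yaw":0,"claw":1},{"offset":[0.232,0.116,0.006],"yaw":0,"claw":1},{"offset":[0.256,0.138,0.006],"yaw":0,"claw":1},{"offset":[0.278,0.162,0.006],"yaw":0,"claw":1},{"offset":[0.298,0.187,0.006],"yaw":0,"claw":1},{"offset":[0.316,0.213,0.006],"yaw":0,"claw":1}])

```text
time: 25.05
ee_pos: [0.5436, -0.1869, 0.2486]
tcp_rot: [179.7, 0.2, -175.9]
wrist_force: [2.1, -0.9, 2.1]
opening: 0.0167
grasp_force: 112.4
```

```bash
python3 lean.py | tail -1; python3 s.py 4 12 .2488 2
```

```text
now lean x deg 32.718055304182414 x at -.12 0.07683122690966922 y slope -0.12777011176825398 y at -.12 0.0027614470630515087 287
t 25.2 tcp [ 0.5433 -0.1867  0.2485] F [0.2038 0.1329 2.3331] rim z 0.1015236927213945 tip r,az,z 0.0463 -143.3 0.0967 open 0.0168
orange [(([276.9, 245.5], np.float64(0.057), np.float64(-162.0)), 26)]
white [(([324.3, 232.4], np.float64(0.07), np.float64(8.0)), 1234), (([283.3, 228.3], np.float64(0.047), np.float64(124.0)), 198)]
{"offset": [0.016, 0.028, -0.001], "yaw": 0, "claw": 1},
{"offset": [0.030, 0.057, -0.002], "yaw": 0, "claw": 1},
{"offset": [0.042, 0.087, -0.003], "yaw": 0, "claw": 1},
{"offset": [0.051, 0.118, -0.003], "yaw": 0, "claw": 1},
{"offset": [0.059, 0.149, -0.003], "yaw": 0, "claw": 1},
{"offset": [0.065, 0.181, -0.003], "yaw": 0, "claw": 1},
{"offset": [0.068, 0.213, -0.003], "yaw": 0, "claw": 1},
{"offset": [0.069, 0.245, -0.003], "yaw": 0, "claw": 1},
{"offset": [0.069, 0.277, -0.003], "yaw": 0, "claw": 1},
{"offset": [0.066, 0.309, -0.003], "yaw": 0, "claw": 1},
{"offset": [0.060, 0.341, -0.003], "yaw": 0, "claw": 1},
{"offset": [0.053, 0.372, -0.003], "yaw": 0, "claw": 1},
```

servo_tool(rows=[{"offset":[0.016,0.028,0],"yaw":0,"claw":1},{"offset":[0.03,0.057,0],"yaw":0,"claw":1},{"offset":[0.042,0.087,0],"yaw":0,"claw":1},{"offset":[0.05,0.118,0],"yaw":0,"claw":1},{"offset":[0.059,0.149,0],"yaw":0,"claw":1},{"offset":[0.065,0.18,0],"yaw":0,"claw":1},{"offset":[0.068,0.213,0],"yaw":0,"claw":1},{"offset":[0.069,0.245,0],"yaw":0,"claw":1},{"offset":[0.069,0.277,0],"yaw":0,"claw":1},{"offset":[0.066,0.309,0],"yaw":0,"claw":1},{"offset":[0.06,0.34,0],"yaw":0,"claw":1},{"offset":[0.053,0.372,0],"yaw":0,"claw":1}])

```text
time: 26.7
ee_pos: [0.5358, -0.1502, 0.2487]
tcp_rot: [179.7, 0.2, -175.9]
wrist_force: [-0.2, -4.1, 2.3]
opening: 0.0165
grasp_force: 112.5
```

```bash
python3 lean.py | tail -1; python3 s.py 4 12 .2485 2
```

```text
now lean x deg 32.179584613510315 x at -.12 0.07570762781342744 y slope -0.1273044315246495 y at -.12 0.0019527192879284574 277
t 26.85 tcp [ 0.536  -0.1501  0.2488] F [ 0.4541 -2.2424  2.7409] rim z 0.10121317685111617 tip r,az,z 0.0454 168.7 0.097 open 0.0168
orange [(([277.4, 231.6], np.float64(0.052), np.float64(145.0)), 22)]
white [(([324.6, 232.5], np.float64(0.071), np.float64(7.0)), 1221), (([286.8, 225.2], np.float64(0.051), np.float64(107.0)), 133), (([308.0, 226.6], np.float64(0.051), np.float64(45.0)), 23), (([300.8, 227.0], np.float64(0.041), np.float64(65.0)), 12)]
{"offset": [-0.008, 0.031, 0.001], "yaw": 0, "claw": 1},
{"offset": [-0.018, 0.061, 0.002], "yaw": 0, "claw": 1},
{"offset": [-0.030, 0.091, 0.003], "yaw": 0, "claw": 1},
{"offset": [-0.044, 0.120, 0.003], "yaw": 0, "claw": 1},
{"offset": [-0.062, 0.147, 0.003], "yaw": 0, "claw": 1},
{"offset": [-0.081, 0.173, 0.003], "yaw": 0, "claw": 1},
{"offset": [-0.102, 0.197, 0.003], "yaw": 0, "claw": 1},
{"offset": [-0.124, 0.220, 0.003], "yaw": 0, "claw": 1},
{"offset": [-0.149, 0.241, 0.003], "yaw": 0, "claw": 1},
{"offset": [-0.174, 0.261, 0.003], "yaw": 0, "claw": 1},
{"offset": [-0.201, 0.279, 0.003], "yaw": 0, "claw": 1},
{"offset": [-0.230, 0.295, 0.003], "yaw": 0, "claw": 1},
```

Going well: orange is at about 145°, and pressure and lean are steady.

servo_tool(rows=[{"offset":[-0.008,0.031,0],"yaw":0,"claw":1},{"offset":[-0.018,0.06,0],"yaw":0,"claw":1},{"offset":[-0.03,0.09,0],"yaw":0,"claw":1},{"offset":[-0.044,0.12,0],"yaw":0,"claw":1},{"offset":[-0.062,0.147,0],"yaw":0,"claw":1},{"offset":[-0.08,0.173,0],"yaw":0,"claw":1},{"offset":[-0.102,0.197,0],"yaw":0,"claw":1},{"offset":[-0.124,0.22,0],"yaw":0,"claw":1},{"offset":[-0.149,0.24,0],"yaw":0,"claw":1},{"offset":[-0.174,0.26,0],"yaw":0,"claw":1},{"offset":[-0.2,0.28,0],"yaw":0,"claw":1},{"offset":[-0.23,0.295,0],"yaw":0,"claw":1}])

```text
time: 28.35
ee_pos: [0.5569, -0.119, 0.249]
tcp_rot: [179.7, 0.2, -175.9]
wrist_force: [-1.6, -1.1, 1.8]
opening: 0.0165
grasp_force: 112.8
```

```bash
python3 lean.py | tail -1; python3 s.py 4 12 .2485 2
```

```text
now lean x deg 32.521111014924294 x at -.12 0.07542190360577157 y slope -0.13029113116609636 y at -.12 0.0024190451688284997 266
t 28.5 tcp [ 0.557 -0.119  0.249] F [-1.5783 -0.3835  2.3419] rim z 0.10124855065341007 tip r,az,z 0.0464 120.4 0.0972 open 0.0165
orange [(([289.3, 223.8], np.float64(0.054), np.float64(99.0)), 66)]
white [(([328.1, 233.3], np.float64(0.078), np.float64(4.0)), 1143), (([271.7, 222.4], np.float64(0.082), np.float64(128.0)), 51), (([297.3, 224.1], np.float64(0.05), np.float64(77.0)), 22), (([305.5, 225.3], np.float64(0.052), np.float64(54.0)), 26), (([312.4, 230.6], np.float64(0.047), np.float64(26.0)), 55), (([319.8, 235.9], np.float64(0.055), np.float64(-1.0)), 38)]
{"offset": [-0.029, 0.014, 0.002], "yaw": 0, "claw": 1},
{"offset": [-0.059, 0.026, 0.003], "yaw": 0, "claw": 1},
{"offset": [-0.090, 0.036, 0.005], "yaw": 0, "claw": 1},
{"offset": [-0.122, 0.044, 0.005], "yaw": 0, "claw": 1},
{"offset": [-0.154, 0.050, 0.005], "yaw": 0, "claw": 1},
{"offset": [-0.187, 0.053, 0.005], "yaw": 0, "claw": 1},
{"offset": [-0.219, 0.054, 0.005], "yaw": 0, "claw": 1},
{"offset": [-0.252, 0.052, 0.005], "yaw": 0, "claw": 1},
{"offset": [-0.285, 0.048, 0.005], "yaw": 0, "claw": 1},
{"offset": [-0.317, 0.042, 0.005], "yaw": 0, "claw": 1},
{"offset": [-0.349, 0.034, 0.005], "yaw": 0, "claw": 1},
{"offset": [-0.380, 0.024, 0.005], "yaw": 0, "claw": 1},
```

servo_tool(rows=[{"offset":[-0.029,0.014,0.001],"yaw":0,"claw":1},{"offset":[-0.059,0.026,0.002],"yaw":0,"claw":1},{"offset":[-0.09,0.036,0.003],"yaw":0,"claw":1},{"offset":[-0.122,0.044,0.003],"yaw":0,"claw":1},{"offset":[-0.154,0.05,0.003],"yaw":0,"claw":1},{"offset":[-0.187,0.053,0.003],"yaw":0,"claw":1},{"offset":[-0.22,0.054,0.003],"yaw":0,"claw":1},{"offset":[-0.252,0.052,0.003],"yaw":0,"claw":1},{"offset":[-0.285,0.048,0.003],"yaw":0,"claw":1},{"offset":[-0.317,0.042,0.003],"yaw":0,"claw":1},{"offset":[-0.35,0.034,0.003],"yaw":0,"claw":1},{"offset":[-0.38,0.024,0.003],"yaw":0,"claw":1}])

```text
time: 30.0
ee_pos: [0.5948, -0.1142, 0.2489]
tcp_rot: [179.7, 0.3, -175.9]
wrist_force: [-2.1, 0.1, 2.5]
opening: 0.0162
grasp_force: 112.7
```

```bash
python3 lean.py | tail -1; python3 s.py 4 12 .2485 2
```

```text
now lean x deg 31.938238176490625 x at -.12 0.07442672077929324 y slope -0.1348471873011265 y at -.12 0.0023815708010992472 257
t 30.15 tcp [ 0.5949 -0.1143  0.2489] F [-0.6166 -0.1699  2.517 ] rim z 0.10116658600518977 tip r,az,z 0.047 72.1 0.0971 open 0.0162
orange [(([306.5, 226.0], np.float64(0.051), np.float64(50.0)), 58)]
white [(([276.1, 219.1], np.float64(0.084), np.float64(116.0)), 135), (([330.8, 234.3], np.float64(0.083), np.float64(0.0)), 1081), (([317.0, 236.4], np.float64(0.048), np.float64(-2.0)), 129), (([314.7, 249.4], np.float64(0.053), np.float64(-54.0)), 15)]
{"offset": [-0.030, -0.012, 0.001], "yaw": 0, "claw": 1},
{"offset": [-0.060, -0.027, 0.003], "yaw": 0, "claw": 1},
{"offset": [-0.089, -0.043, 0.004], "yaw": 0, "claw": 1},
{"offset": [-0.117, -0.061, 0.004], "yaw": 0, "claw": 1},
{"offset": [-0.143, -0.082, 0.004], "yaw": 0, "claw": 1},
{"offset": [-0.167, -0.104, 0.004], "yaw": 0, "claw": 1},
{"offset": [-0.190, -0.129, 0.004], "yaw": 0, "claw": 1},
{"offset": [-0.211, -0.155, 0.004], "yaw": 0, "claw": 1},
{"offset": [-0.230, -0.182, 0.004], "yaw": 0, "claw": 1},
{"offset": [-0.247, -0.211, 0.004], "yaw": 0, "claw": 1},
{"offset": [-0.262, -0.241, 0.004], "yaw": 0, "claw": 1},
{"offset": [-0.275, -0.271, 0.004], "yaw": 0, "claw": 1},
```

servo_tool(rows=[{"offset":[-0.03,-0.012,0.001],"yaw":0,"claw":1},{"offset":[-0.06,-0.027,0.002],"yaw":0,"claw":1},{"offset":[-0.089,-0.043,0.003],"yaw":0,"claw":1},{"offset":[-0.117,-0.06,0.003],"yaw":0,"claw":1},{"offset":[-0.143,-0.082,0.003],"yaw":0,"claw":1},{"offset":[-0.167,-0.104,0.003],"yaw":0,"claw":1},{"offset":[-0.19,-0.129,0.003],"yaw":0,"claw":1},{"offset":[-0.21,-0.155,0.003],"yaw":0,"claw":1},{"offset":[-0.23,-0.182,0.003],"yaw":0,"claw":1},{"offset":[-0.247,-0.21,0.003],"yaw":0,"claw":1},{"offset":[-0.262,-0.24,0.003],"yaw":0,"claw":1},{"offset":[-0.275,-0.27,0.003],"yaw":0,"claw":1}])

```text
time: 31.65
ee_pos: [0.624, -0.1393, 0.2486]
tcp_rot: [179.7, 0.3, -175.9]
wrist_force: [-1.6, 2.4, 2.8]
opening: 0.0165
grasp_force: 112.7
```

```bash
python3 lean.py | tail -1; python3 s.py 1.7 12 .2485 2
```

```text
now lean x deg 32.62133085047239 x at -.12 0.07516831574669659 y slope -0.13655935486125448 y at -.12 0.0032537810255568577 251
t 31.8 tcp [ 0.6241 -0.1396  0.2486] F [-0.6231  0.8873  3.1081] rim z 0.10098390166477833 tip r,az,z 0.0477 24.0 0.0968 open 0.0165
orange [(([318.9, 234.4], np.float64(0.055), np.float64(5.0)), 55), (([296.4, 233.1], np.float64(0.018), np.float64(85.0)), 8)]
white [(([279.5, 218.3], np.float64(0.082), np.float64(110.0)), 163), (([331.9, 234.9], np.float64(0.085), np.float64(-1.0)), 1055), (([309.2, 248.7], np.float64(0.043), np.float64(-64.0)), 175)]
{"offset": [-0.005, -0.013, 0.000], "yaw": 0, "claw": 1},
{"offset": [-0.010, -0.027, 0.001], "yaw": 0, "claw": 1},
{"offset": [-0.014, -0.040, 0.001], "yaw": 0, "claw": 1},
{"offset": [-0.019, -0.054, 0.001], "yaw": 0, "claw": 1},
{"offset": [-0.022, -0.068, 0.001], "yaw": 0, "claw": 1},
{"offset": [-0.024, -0.082, 0.001], "yaw": 0, "claw": 1},
{"offset": [-0.027, -0.096, 0.001], "yaw": 0, "claw": 1},
{"offset": [-0.029, -0.110, 0.001], "yaw": 0, "claw": 1},
{"offset": [-0.030, -0.124, 0.001], "yaw": 0, "claw": 1},
{"offset": [-0.031, -0.138, 0.001], "yaw": 0, "claw": 1},
{"offset": [-0.031, -0.152, 0.001], "yaw": 0, "claw": 1},
{"offset": [-0.032, -0.167, 0.001], "yaw": 0, "claw": 1},
```

servo_tool(rows=[{"offset":[-0.005,-0.013,0],"yaw":0,"claw":1},{"offset":[-0.01,-0.027,0],"yaw":0,"claw":1},{"offset":[-0.014,-0.04,0],"yaw":0,"claw":1},{"offset":[-0.019,-0.054,0],"yaw":0,"claw":1},{"offset":[-0.022,-0.068,0],"yaw":0,"claw":1},{"offset":[-0.024,-0.082,0],"yaw":0,"claw":1},{"offset":[-0.027,-0.096,0],"yaw":0,"claw":1},{"offset":[-0.029,-0.11,0],"yaw":0,"claw":1},{"offset":[-0.03,-0.124,0],"yaw":0,"claw":1},{"offset":[-0.031,-0.138,0],"yaw":0,"claw":1},{"offset":[-0.031,-0.152,0],"yaw":0,"claw":1},{"offset":[-0.032,-0.167,0],"yaw":0,"claw":1}])

```text
time: 33.3
ee_pos: [0.6282, -0.1557, 0.2486]
tcp_rot: [179.7, 0.3, -175.9]
wrist_force: [0.8, 2.1, 2.5]
opening: 0.0166
grasp_force: 112.8
```

```bash
python3 lean.py | tail -1; python3 s.py 1.5 4 .2485 2
python3 - <<'E'
from f import *
z=np.load("now.npz",allow_pickle=True);H=hsv(z["p"]);rg=np.zeros(H.shape[:2],bool);rg[215:265,270:345]=1
ye=rg&(H[...,0]>18)&(H[...,0]<32)&(H[...,1]>150)&(H[...,2]>90)
for c,a in blobs(ye,5):
    for zz in(.112,.118):P=plane("side",[c],zz)[0][:2]-[.6755,-.1545];print(c,a,zz,P,np.degrees(np.arctan2(P[1],P[0])))
E
```

```text
now lean x deg 32.097105939153195 x at -.12 0.07483315898653693 y slope -0.13133085385982354 y at -.12 0.0025333251338570412 259
t 33.45 tcp [ 0.6282 -0.1559  0.2486] F [-0.3223  1.4427  2.2473] rim z 0.10110209397445852 tip r,az,z 0.0479 3.7 0.0968 open 0.0164
orange [(([319.9, 239.7], np.float64(0.054), np.float64(-15.0)), 58)]
white [(([277.4, 218.5], np.float64(0.084), np.float64(113.0)), 139), (([331.9, 234.9], np.float64(0.085), np.float64(-1.0)), 1049), (([316.5, 247.7], np.float64(0.053), np.float64(-46.0)), 37), (([299.3, 251.7], np.float64(0.045), np.float64(-98.0)), 99)]
{"offset": [-0.000, -0.013, 0.000], "yaw": 0, "claw": 1},
{"offset": [0.000, -0.025, 0.000], "yaw": 0, "claw": 1},
{"offset": [0.001, -0.038, 0.001], "yaw": 0, "claw": 1},
{"offset": [0.001, -0.050, 0.001], "yaw": 0, "claw": 1},
[296.8, 235.2] 11 0.112 [-0.0029 -0.0021] -143.96437291827783
[296.8, 235.2] 11 0.118 [-0.0047 -0.0082] -119.89087469648187
[306.0, 236.0] 7 0.112 [ 0.0182 -0.0081] -24.07731784225979
[306.0, 236.0] 7 0.118 [ 0.0161 -0.0142] -41.378648151828386
[328.1, 237.3] 48 0.112 [ 0.0689 -0.0205] -16.528489122815618
[328.1, 237.3] 48 0.118 [ 0.0665 -0.0265] -21.6922186468375
```

Orange is at the mark to within 2°. I nudge it slightly, back off, lift out along the rod axis and return to the stand approach.

servo_tool(rows=[{"offset":[0,-0.01,0],"yaw":0,"claw":1},{"offset":[0,-0.017,0],"yaw":0,"claw":1},{"offset":[0,-0.017,0],"yaw":0,"claw":1},{"offset":[0,-0.017,0],"yaw":0,"claw":1},{"offset":[0,0.02,0],"yaw":0,"claw":1},{"offset":[0,0.05,0],"yaw":0,"claw":1}])

```text
time: 34.2
ee_pos: [0.6279, -0.151, 0.2486]
tcp_rot: [179.8, 0.3, -176.0]
wrist_force: [0.5, -2.3, 3.2]
opening: 0.0168
grasp_force: 112.6
```

```bash
python3 f.py 2
```

```text
t 34.3 tcp [ 0.6278 -0.1504  0.2487] F [ 0.2989 -0.9768  2.8692] rim z 0.10130013577210403 tip r,az,z 0.0481 10.3 0.0969 open 0.0163
orange [(([320.1, 240.1], np.float64(0.054), np.float64(-16.0)), 54)]
white [(([279.4, 218.3], np.float64(0.082), np.float64(110.0)), 159), (([332.0, 234.9], np.float64(0.086), np.float64(-1.0)), 1050), (([303.9, 250.8], np.float64(0.044), np.float64(-84.0)), 145)]
```

servo_tool(rows=[{"offset":[0.011,0,-0.017],"yaw":0,"claw":1},{"offset":[0.022,0,-0.034],"yaw":0,"claw":1},{"offset":[0.04,0,-0.06],"yaw":0,"claw":1},{"offset":[0.1,0,-0.154],"yaw":0,"claw":1},{"offset":[0.22,0,-0.34],"yaw":0,"claw":1},{"offset":[0.35,0,-0.54],"yaw":0,"claw":1},{"offset":[0.48,0,-0.74],"yaw":0,"claw":1},{"offset":[0.6,0,-0.92],"yaw":0,"claw":1}])

```text
time: 35.3
ee_pos: [0.5666, -0.1555, 0.3424]
tcp_rot: [179.7, 0.3, -175.9]
wrist_force: [-0.5, -0.1, -1.2]
opening: 0.0168
grasp_force: 112.3
```

```bash
python3 f.py 1
python3 - <<'E'
from f import *
z=np.load("side0.npz")
p,d=camera("side");H=hsv(p);rg=np.zeros(d.shape,bool);rg[215:265,270:345]=1
ye=rg&(H[...,0]>18)&(H[...,0]<32)&(H[...,1]>150)&(H[...,2]>90)
P=[plane("side",[c],.116)[0][:2]-[.6755,-.1545] for c,a in blobs(ye,20)];print("tab",[(c,a) for c,a in blobs(ye,5)],[np.degrees(np.arctan2(q[1],q[0])) for q in P])
E
```

```text
t 35.35 tcp [ 0.5658 -0.1556  0.3451] F [-1.2498 -0.3144  0.3754] rim z 0.10303501472676688 tip r,az,z 0.0151 167.1 0.1933 open 0.0163
orange [(([320.2, 239.1], np.float64(0.055), np.float64(-12.0)), 55)]
white [(([325.8, 233.2], np.float64(0.073), np.float64(5.0)), 1170), (([304.0, 249.4], np.float64(0.04), np.float64(-81.0)), 183)]
tab [([300.0, 234.0], 36), ([328.1, 236.1], 45)] [np.float64(-36.826662196115805), np.float64(-16.654386683925953)]
```

servo_tool(rows=[{"offset":[0.02,0.28,-0.03],"yaw":0,"claw":1},{"offset":[0.04,0.58,-0.05],"yaw":0,"claw":1},{"offset":[0.053,0.87,-0.07],"yaw":0,"claw":1}])

```text
time: 35.78
ee_pos: [0.5561, -0.0682, 0.3471]
tcp_rot: [179.7, 0.2, -175.9]
wrist_force: [0.6, 0.2, -1.3]
opening: 0.0172
grasp_force: 112.3
```

servo_tool(rows=[{"offset":[0.02,0.28,-0.03],"yaw":0,"claw":1},{"offset":[0.04,0.58,-0.05],"yaw":0,"claw":1},{"offset":[0.053,0.87,-0.07],"yaw":0,"claw":1}])

```text
time: 36.15
ee_pos: [0.5446, 0.0184, 0.3546]
tcp_rot: [179.7, 0.2, -175.9]
wrist_force: [-0.1, 0.0, -0.6]
opening: 0.0162
grasp_force: 112.3
```

servo_tool(rows=[{"offset":[0.02,0.28,-0.03],"yaw":0,"claw":1},{"offset":[0.04,0.58,-0.05],"yaw":0,"claw":1},{"offset":[0.053,0.87,-0.07],"yaw":0,"claw":1}])

```text
time: 36.52
ee_pos: [0.5331, 0.1048, 0.362]
tcp_rot: [179.7, 0.2, -175.9]
wrist_force: [-0.1, -0.4, -0.3]
opening: 0.0165
grasp_force: 112.3
```

servo_tool(rows=[{"offset":[0.02,0.28,-0.03],"yaw":0,"claw":1},{"offset":[0.04,0.58,-0.05],"yaw":0,"claw":1},{"offset":[0.053,0.87,-0.07],"yaw":0,"claw":1},{"offset":[0.053,0.87,-0.07],"yaw":0,"claw":1},{"offset":[0.053,0.87,-0.07],"yaw":0,"claw":1}])

```text
time: 37.15
ee_pos: [0.5218, 0.1898, 0.3695]
tcp_rot: [179.7, 0.2, -175.9]
wrist_force: [0.5, -1.1, -1.1]
opening: 0.0166
grasp_force: 112.4
```

```bash
cat > tip.py <<'E'
from f import *
def tip(ps,ds,pt,dt,pred,tag,ee):
    uv={}
    for n,p,d in(("side",ps,ds),("top",pt,dt)):
        W=pts(n,d);m=(np.linalg.norm(W-pred,axis=-1)<.03)&(((W-pred)@[.498,.037,-.866])>-.010);vv,uu=np.nonzero(m)
        t=(W[m]-pred)@[.498,.037,-.866]; uv[n]=np.array([np.mean([uu.min(),uu.max()]),np.mean([vv.min(),vv.max()])]);print(n,uv[n],m.sum(),W[m].mean(0))
    X,e=two("side",uv["side"],None,"top",uv["top"],None);print(tag,"ball",X,e,"rel",X-ee)
a=np.load("side_lift.npz",allow_pickle=True);b=np.load("top_lift.npz");ee=a["o"].item()["ee_pos"]
tip(a["p"],a["d"],b["p"],b["d"],ee+[.090,.0045,-.157],"before",ee)
o=get_obs();ps,ds=camera("side");pt,dt=camera("top");print(o["ee_pos"],o["tcp_rot"],o["time"])
tip(ps,ds,pt,dt,o["ee_pos"]+TIP,"now",o["ee_pos"])
E
python3 tip.py; python3 lean.py
```

```text
side [248.5 127.5] 27 [0.6094 0.1894 0.2137]
top [189. 178.] 22 [0.6128 0.192  0.2185]
before ball [0.611  0.1934 0.2126] 0.002456910302449203 rel [ 0.0893  0.0036 -0.1575]
[0.5218 0.1898 0.3695] [ 179.7245    0.2135 -175.9096] 37.15
side [251.  125.5] 32 [0.6166 0.1914 0.219 ]
top [187.5 174.5] 23 [0.6214 0.1946 0.2245]
now ball [0.6193 0.1967 0.2167] 0.00375887405101457 rel [ 0.0975  0.0069 -0.1529]
pre lean x deg 30.192977485963276 x at -.12 0.06665092044185816 y slope -0.08745590594746892 y at -.12 -0.0015814547633279455 358
lift lean x deg 29.960858467251615 x at -.12 0.06627246625789086 y slope -0.10470022308003994 y at -.12 -0.0004746090914884236 256
now lean x deg 32.76242451606442 x at -.12 0.07491124420880213 y slope -0.11482672276574395 y at -.12 0.0008885675875737655 255
```

servo_tool(squeeze=25, rows=[{"offset":[-0.06,-0.01,0.18],"yaw":0,"claw":1},{"offset":[-0.122,-0.02,0.367],"yaw":0,"claw":1},{"offset":[-0.122,-0.02,0.367],"yaw":0,"claw":1}])

```text
time: 37.67
ee_pos: [0.534, 0.1884, 0.332]
tcp_rot: [179.7, 0.1, -176.0]
wrist_force: [0.2, -0.1, -0.8]
opening: 0.0165
grasp_force: 112.4
```

servo_tool(rows=[{"offset":[-0.05,0,0.073],"yaw":0,"claw":1},{"offset":[-0.1,0,0.146],"yaw":0,"claw":1},{"offset":[-0.15,0.01,0.22],"yaw":0,"claw":1},{"offset":[-0.2,0.01,0.292],"yaw":0,"claw":1},{"offset":[-0.2,0.01,0.292],"yaw":0,"claw":1}])

```text
time: 38.3
ee_pos: [0.5543, 0.1918, 0.3032]
tcp_rot: [179.7, 0.2, -175.9]
wrist_force: [-0.3, 0.1, -2.0]
opening: 0.0165
grasp_force: 112.4
```

```bash
python3 - <<'E'
from f import *
o=get_obs();print(o["ee_pos"],o["wrist_force"],o["torque"],o["opening"],o["grasp_force"],o["time"])
E
python3 lean.py|tail -1
```

```text
[0.5543 0.1918 0.3032] [-0.2637  0.1179 -1.9967] [-0.0401  0.1734 -0.0562] 0.016454150509348626 112.37205862998962 38.3
now lean x deg 31.625288825253584 x at -.12 0.07311866755614196 y slope -0.08499758654273144 y at -.12 -0.0002338102989113914 331
```

servo_tool(rows=[{"offset":[-0.05,0,0.075],"yaw":0,"claw":1},{"offset":[-0.1,0,0.15],"yaw":0,"claw":1},{"offset":[-0.15,0,0.22],"yaw":0,"claw":1},{"offset":[-0.2,0,0.292],"yaw":0,"claw":1},{"offset":[-0.2,0,0.292],"yaw":0,"claw":1}])

```text
time: 38.98
ee_pos: [0.5741, 0.1932, 0.2733]
tcp_rot: [179.7, 0.1, -175.9]
wrist_force: [-2.5, -2.1, -5.3]
opening: 0.0159
grasp_force: 112.3
```

```bash
python3 - <<'E'
from f import *
o=get_obs();print(o["ee_pos"],o["wrist_force"],o["torque"],o["opening"],o["grasp_force"],o["time"])
E
python3 lean.py|tail -1
```

```text
[0.5741 0.1932 0.2733] [-2.5122 -2.0599 -5.324 ] [-0.3619  1.3163 -0.0998] 0.015886773282008045 112.31945872306824 38.975
now lean x deg 32.37819913625907 x at -.12 0.07301818989160788 y slope -0.0033116248214833926 y at -.12 -0.00545564053297819 381
```

servo_tool(squeeze=25, rows=[{"offset":[0,0,0],"yaw":0,"claw":0.75},{"offset":[0,0,0],"yaw":0,"claw":1},{"offset":[0,0,0],"yaw":0,"claw":1},{"offset":[0,0,0],"yaw":0,"claw":1}])

```text
time: 39.52
ee_pos: [0.5744, 0.1934, 0.2757]
tcp_rot: [179.7, 0.3, -175.9]
wrist_force: [0.5, 0.1, 0.4]
opening: 0.0168
grasp_force: 24.5
```

Run:
```python
from f import *
o=get_obs();print(o["ee_pos"],o["wrist_force"],o["torque"],o["opening"],o["grasp_force"],o["time"])
import m
p,d=camera("side");m.rod("side",None,p,d)
W=pts("side",d);H=hsv(p);g=(H[...,0]>50)&(H[...,0]<85)&(H[...,1]>140)&(H[...,2]>40)&(W[...,2]>.15)&(abs(W[...,1]-.19)<.05)&(abs(W[...,0]-.58)<.1);print("green z range",W[g][:,2].min(),W[g][:,2].max(), "home was .175-.259")
```

```text
[0.5744 0.1934 0.2757] [0.4717 0.1303 0.4477] [ 0.1225 -0.1338 -0.0406] 0.016782602771066062 24.52328860759735 39.525
side 74 mean [0.5854 0.1849 0.2225] axis [-0.6157 -0.0032  0.788 ] n [0.0964 0.9922 0.0793] ends [(np.float32(3.535534), array([228.75, 115.25], dtype=float32)), (np.float32(3.535534), array([248.25, 134.75], dtype=float32))]
y(x=.604) 0.18501351553540762 slope 0.003859554691131682
green z range 0.18644485148309442 0.2618775361135368 home was .175-.259
```

servo_tool(rows=[{"offset":[0,0,0],"yaw":0,"claw":0.6},{"offset":[0,0,0],"yaw":0,"claw":0.6},{"offset":[0,0,0],"yaw":0,"claw":0.6},{"offset":[0,0,0],"yaw":0,"claw":0.6}])

```text
time: 40.08
ee_pos: [0.5741, 0.1933, 0.2751]
tcp_rot: [179.7, 0.2, -175.9]
wrist_force: [-0.2, -0.5, -0.2]
opening: 0.0341
grasp_force: 0.0
```

```bash
cat > home.py <<'E'
from f import *
import m
o=get_obs();print(o["ee_pos"],o["wrist_force"],o["opening"],o["time"])
p,d=camera("side");np.savez("home.npz",p=p,d=d)
z=np.load("side0.npz")
for t,p,d in(("initial",z["p"],z["d"]),("now",p,d)):
    W=pts("side",d);H=hsv(p);g=(H[...,0]>50)&(H[...,0]<85)&(H[...,1]>140)&(H[...,2]>40)&(W[...,2]>.15)&(W[...,2]<.3)&(abs(W[...,1]-.19)<.03)&(abs(W[...,0]-.6)<.06)
    q=W[g];v=np.linalg.svd(q-q.mean(0))[2][0];vv,uu=np.nonzero(g);print(t,g.sum(),q.mean(0),v,q.min(0),q.max(0),uu.min(),uu.max(),vv.min(),vv.max())
E
python3 home.py
```

```text
[0.5741 0.1933 0.2751] [-0.2007 -0.461  -0.2316] 0.03406428999440489 40.075
initial 114 [0.6059 0.1863 0.2212] [ 0.4881  0.0041 -0.8728] [0.58   0.1775 0.1749] [0.6336 0.1949 0.2588] 238 257 114 139
now 81 [0.592  0.1849 0.2154] [ 0.5984  0.0234 -0.8009] [0.5593 0.1759 0.182 ] [0.6159 0.19   0.2563] 231 251 116 138
```

The rod's stop is resting on the lip, with the rod leaning about 37°. I regrip lower with a light squeeze, lift it upright and push it home.

servo_tool(squeeze=35, rows=[{"offset":[0,0,0],"yaw":0,"claw":0.4},{"offset":[-0.03,0.01,0.15],"yaw":0,"claw":0.4},{"offset":[-0.056,0.01,0.35],"yaw":0,"claw":0.4},{"offset":[-0.056,0.01,0.49],"yaw":0,"claw":0.4},{"offset":[-0.056,0.01,0.49],"yaw":0,"claw":1},{"offset":[-0.056,0.01,0.49],"yaw":0,"claw":1},{"offset":[-0.056,0.01,0.49],"yaw":0,"claw":1},{"offset":[-0.056,0.01,0.49],"yaw":0,"claw":1}])

```text
time: 41.12
ee_pos: [0.58, 0.195, 0.2266]
tcp_rot: [179.7, 0.3, -175.9]
wrist_force: [-0.1, -0.0, 0.4]
opening: 0.0175
grasp_force: 39.1
```

servo_tool(rows=[{"offset":[-0.05,0,-0.03],"yaw":0,"claw":1},{"offset":[-0.104,0,-0.06],"yaw":0,"claw":1},{"offset":[-0.13,0,-0.015],"yaw":0,"claw":1},{"offset":[-0.155,0,0.03],"yaw":0,"claw":1},{"offset":[-0.155,0,0.03],"yaw":0,"claw":1}])

```text
time: 41.75
ee_pos: [0.5965, 0.1956, 0.2233]
tcp_rot: [179.8, 0.4, -176.0]
wrist_force: [3.5, -4.1, 0.7]
opening: 0.0175
grasp_force: 39.4
```

```bash
python3 home.py
```

```text
[0.5965 0.1956 0.2233] [ 3.5026 -4.0899  0.7201] 0.017451440123366 41.75
initial 114 [0.6059 0.1863 0.2212] [ 0.4881  0.0041 -0.8728] [0.58   0.1775 0.1749] [0.6336 0.1949 0.2588] 238 257 114 139
now 46 [0.6123 0.1881 0.203 ] [ 0.5477  0.0004 -0.8367] [0.5763 0.1828 0.1775] [0.6312 0.1961 0.2546] 237 256 115 139
```

servo_tool(rows=[{"offset":[-0.05,0,-0.01],"yaw":0,"claw":1},{"offset":[-0.1,0,-0.01],"yaw":0,"claw":1},{"offset":[-0.115,0,0.015],"yaw":0,"claw":1},{"offset":[-0.115,0,0.015],"yaw":0,"claw":1}])

```text
time: 42.3
ee_pos: [0.6049, 0.1955, 0.2239]
tcp_rot: [179.8, 0.1, -176.0]
wrist_force: [-18.0, -9.8, 18.0]
opening: 0.0174
grasp_force: 41.6
```

```bash
python3 home.py | sed -n '1p;3p'
```

```text
[0.6049 0.1955 0.2239] [-17.9545  -9.8402  18.0041] 0.017434280005436686 42.3
now 39 [0.6173 0.1869 0.2032] [ 0.4863  0.0163 -0.8737] [0.5875 0.1813 0.1759] [0.6339 0.1908 0.2557] 241 257 115 139
```

servo_tool(rows=[{"offset":[0,0,0],"yaw":0,"claw":0.7},{"offset":[0,0,0],"yaw":0,"claw":0.4},{"offset":[0,0,0],"yaw":0,"claw":0},{"offset":[0,0,0],"yaw":0,"claw":0},{"offset":[0,0,0],"yaw":0,"claw":0}])

```text
time: 42.98
ee_pos: [0.6069, 0.197, 0.2216]
tcp_rot: [179.7, 0.2, -175.9]
wrist_force: [0.2, -0.1, 1.2]
opening: 0.0855
grasp_force: 0.0
```

```bash
python3 home.py
```

```text
[0.6069 0.197  0.2216] [ 0.1524 -0.0671  1.1642] 0.085511311808961 42.975
initial 114 [0.6059 0.1863 0.2212] [ 0.4881  0.0041 -0.8728] [0.58   0.1775 0.1749] [0.6336 0.1949 0.2588] 238 257 114 139
now 65 [0.5995 0.1858 0.23  ] [ 0.4827  0.0222 -0.8755] [0.5791 0.1808 0.1765] [0.6326 0.1948 0.2579] 238 257 114 139
```

servo_tool(rows=[{"offset":[0,0,-0.15],"yaw":0,"claw":0},{"offset":[0,0,-0.4],"yaw":0,"claw":0},{"offset":[0,0,-0.7],"yaw":0,"claw":0},{"offset":[0,0,-1],"yaw":0,"claw":0}])

```text
time: 43.52
ee_pos: [0.6062, 0.1963, 0.324]
tcp_rot: [179.7, 0.3, -175.9]
wrist_force: [0.5, 0.5, -0.4]
opening: 0.0852
grasp_force: 0.0
```

servo_tool(rows=[{"offset":[0.3,0,-0.3],"yaw":0,"claw":0},{"offset":[0.6,0,-0.6],"yaw":0,"claw":0},{"offset":[0.6,0,-0.6],"yaw":0,"claw":0},{"offset":[0.6,0,-0.6],"yaw":0,"claw":0}])

```text
time: 44.02
ee_pos: [0.5466, 0.1919, 0.3817]
tcp_rot: [179.7, 0.3, -175.9]
wrist_force: [-0.0, -0.1, -0.5]
opening: 0.0853
grasp_force: 0.0
```

```bash
python3 home.py; python3 f.py 1
python3 - <<'E'
from h import *
# same ball measure, initial vs now, and changed pixels elsewhere on the bench
a=np.load("side0.npz")["p"];b,_=camera("side")
for t,p in(("initial",a),("now",b)):
    H=hsv(p);rg=np.zeros(H.shape[:2],bool);rg[215:265,300:345]=1
    og=rg&((H[...,0]<=17)|(H[...,0]>174))&(H[...,1]>150)&(H[...,2]>50)
    for c,n in blobs(og,20):
        P=plane("side",[c],.102)[0][:2]-[.6755,-.1545];print(t,c,np.hypot(*P),np.degrees(np.arctan2(P[1],P[0])))
df=cv2.absdiff(cv2.GaussianBlur(a,(5,5),0),cv2.GaussianBlur(b,(5,5),0)).max(-1)>45;print("changed",blobs(df,25))
E
```

```text
[0.5466 0.1919 0.3817] [-0.0458 -0.1493 -0.4977] 0.0853299341601446 44.025
initial 114 [0.6059 0.1863 0.2212] [ 0.4881  0.0041 -0.8728] [0.58   0.1775 0.1749] [0.6336 0.1949 0.2588] 238 257 114 139
now 106 [0.6056 0.186  0.2189] [ 0.5111  0.0192 -0.8593] [0.5794 0.1804 0.1762] [0.6334 0.1956 0.2577] 238 257 115 139
t 44.12 tcp [0.5468 0.1918 0.3804] F [0.8821 0.3264 0.1675] rim z 0.10295917701302779 tip r,az,z 0.3524 95.5 0.2286 open 0.0855
orange [(([320.2, 239.1], np.float64(0.055), np.float64(-12.0)), 56)]
white [(([325.5, 233.1], np.float64(0.072), np.float64(5.0)), 1172), (([302.5, 249.7], np.float64(0.04), np.float64(-86.0)), 197)]
initial [316.1, 239.0] 0.04445948593017672 -15.342023072931559
now [320.2, 239.1] 0.05422461831305474 -14.517709606136268
changed [([28.8, 40.3], 3408), ([71.3, 11.7], 1250), ([223.1, 32.3], 1812), ([56.8, 78.1], 38), ([5.2, 89.8], 248), ([41.8, 99.6], 368), ([3.8, 115.5], 85), ([48.5, 152.3], 6155), ([188.2, 162.9], 35), ([12.4, 180.2], 641), ([175.8, 207.9], 3599), ([16.1, 201.9], 292), ([21.0, 232.3], 1247), ([284.1, 226.4], 58), ([60.0, 230.0], 64), ([279.1, 235.5], 58), ([318.2, 241.6], 73), ([80.1, 243.2], 26), ([65.4, 322.6], 7260), ([282.6, 245.7], 62), ([303.3, 249.5], 83), ([290.8, 251.2], 34), ([2.3, 271.6], 54), ([10.8, 277.6], 32), ([3.1, 347.3], 433)]
```

```bash
python3 -c "
from workcell import *
print(job_done())"
```

```text
the job is handed in; nothing more can be done
None
```

The job is handed in at about 44 s: orange went once clockwise round the hub and stopped within about 2° of the yellow mark, and the rod is back home and released. The bowl lost its pressure once mid-stir, when the rod turned about 3.5° in the grip, before I gripped harder and pressed again. I did not count all five white balls individually at the end.

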